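Stand up the syringe stand and hang the dental syringe in it

TASK

The metal syringe stand has been left lying on its back: tip it up over its heel onto its foot, keeping the heel on the worktop about where it is and lowering it gently instead of letting it fall. Then swing its keeper bar out of the way, hang the dental syringe in the stand needle down, its finger wings resting on top of the white fork and its front end in the blue saddle, and swing the keeper fully shut across it. Leave the bottles, the jar and the needle box standing where they are.

Things in the scene. Friction and masses are not known exactly. Their poses are not given: they have to be found in the camera images.
- stand: L-shaped aluminium syringe stand, 0.6 to 0.9 kg. Origin: its heel, the middle of the outer corner edge where leg and foot meet. Axes: z up, -x to the front when it stands on its foot; y across. Foot: plate 105 long (from the heel to -x), 104 wide, 10 thick, blue pad. Back leg: plate 6 thick, 62 wide. Starts lying on the leg's outer face, foot sticking up; it tips through 75 deg
- stand_bar (a point): centre of the black carrying bar across the free end of the back leg: 18 mm thick, 56 mm long along the stand's y, flat free ends that can be pinched; 170 mm along the leg from the heel and 9 mm off its outer face (9 mm above the worktop at the start). The standing leg leans back 15 deg from vertical, away from the foot. The stand passes its balance half-way up
- stand_fork (a point): where the middle of the syringe's wings is when it hangs home. Axes: z along the leg away from the heel, y as the stand's, -x out of the leg's front. White fork: 72 mm wide, 8 thick, its top face, which carries the wings, 4 mm below this point (along z); slot 20 mm wide, open to the front, its floor 8.5 mm behind this point, the fork's front 9.5 mm before it
- stand_saddle (a point): middle of the slot of the blue saddle, 84 mm below stand_fork along the leg, same axes: it takes the syringe's front collar. 12 mm thick, 48 mm wide, slot 20 mm wide and 15 mm deep, open to the front. Between fork and saddle there are 14 mm of free space behind a hanging syringe
- keeper (a joint): steel bar hinged on the fork's front, turning about the line out of the leg's front. 0 = shut, across the mouth of the slot; grows as its knob swings up along the leg and then outwards; stop at 1.9. Clear of the wings from 1.6 on. Starts within 0.35 of shut. Light friction (0.025 N m) keeps it where it is left
- keeper_pivot (a point): the keeper's hinge, given at the height of the middle of the knob: from stand_fork 30 mm to +y, 8 mm to -z, 31.5 mm to -x (front); the knob is 52 mm away from it, to -y when shut, to +z at 1.57
- keeper_knob (a point): middle of the red knob at the keeper's end: a pin 12 mm thick and 30 mm long, standing straight out of the leg's front (along -x of stand_fork). Best led loosely between the fingers, or pushed: a firm pinch drags the stand along
- syringe_barrel (a point): grasp point on the axis of the metal dental cartridge syringe (208 mm long, 70 to 110 g, lying flat at first): in the open barrel, 14 mm wide and 60 mm long; 8.5 mm above the worktop. Axes: y from the needle to the thumb ring, z up, x across. Hung home it is 47 mm below stand_fork along the leg, the syringe's y pointing up the leg, its z out of the front
- syringe_wings (a point): middle of the two finger wings (42 mm across, along x; 8 mm along y, 6 mm along z), 47 mm from syringe_barrel towards the thumb ring; same axes. The collar at the wings (reaching 10 mm beyond this point towards the needle) and the front collar (18 mm long, its middle 37 mm from syringe_barrel) are 16 mm wide and 17 mm high and go into the slots
- syringe_needle (a point): tip of the needle, 84 mm from syringe_barrel, away from the thumb ring
- dropper_bottle: amber dropper bottle, 34 x 109 mm, bystander; origin at the middle of its underside
- clear_bottle: clear bottle with white cap, 45 x 136 mm, bystander; origin at the middle of its underside
- gel_jar: small blue jar with black and green cap, 39 x 81 mm, bystander; origin at the middle of its underside
- needle_box: white and orange carton, 45 x 95 x 52 mm, bystander; origin at the middle of its underside

How it is judged:
By the outcome, as a careful person would: the job done as asked, in the order asked, and still so for the second after the job is handed in, with the robot touching nothing.
It also fails if it takes over 72 s, if anything falls off the work surface, if the arm or the gripper's body presses on something with over 40 N, if the wrist force passes 120 N, or if a joint passes its speed limit or range.

ROBOT

A 6-joint arm with a two-finger parallel gripper is mounted at the origin on a cart in front of the work surface, level with it; the furniture and walls round the work are solid. World frame = base frame: x ahead of the robot, y to its left, z up, the work surface at z = 0. Lengths are in mm, angles in rad, forces in N, time in s.
With the tool pointing down it reaches from about 275 to 1000 mm from the base axis. Payload 8.4 kg.
Tool frame: the origin (TCP) lies on the centre line of the jaws, within the pads' length; the fingertips stand 14 mm ahead of it and the grasp point (between the pads) lies 5 mm behind it; z points along the fingers, y is the line along which they close (so a half turn about z gives the same grasp; the last joint's range is limited). The gripper opens to 85 mm and grips with 20 to 120 N. Pads are 22 mm wide; open, the fingers measure 114 mm over their backs; the gripper's body (76 mm by 85 mm) begins 54 mm behind the grasp point. The pads swing forward as they close: fully open they stand 13 mm farther back than shut.
Start: joints at [1.195, 0.353, 1.633, -0, 1.155, -0.002], TCP at [228.221, 581.844, 224.881] pointing down, gripper open.
Joint ranges: [-2.63, 2.63], [-0.92, 2.1], [0.06, 2.66], [-1.3, 4.44], [0, 2.69], [-3.02, 3.02]. Speed limits (rad/s): [2.22, 2.22, 2.79, 3.14, 3.14, 3.14].

INTERFACE

Orientations are given as [roll, pitch, yaw] about the fixed x, y, z axes, in that order (R = Rz(yaw) Ry(pitch) Rx(roll)).
In Python, from rig import r gives the robot as it stands.
- The arm moves only by the tool step_arm, never from a script. Its argument "plan" is text: rows parted by semicolons, each of 7 numbers parted by spaces: the turn, a rotation vector about the world's x, y, z in degrees, then the shift along the world's x, y, z in mm, then the closure in counts, from 0 (fully open) to 255 (shut). In form: rx ry rz x y z hand; .... A call has 1 to 8 rows; each row is the pose to reach, as a shift and turn from the pose commanded when the call began; what a row does not reach only later rows make up. A row lasts 1/10 s, in which the tool goes at most 50 mm and 8.59 degrees, less where a joint would pass 70% of its speed; a pose out of reach is approached as far as the arm can. A call with a gripper value outside its range is refused whole. The fingers move at their own pace and stop on an object; "force" is the grip in N (left out, the last holds). Time passes only in rows, so rows that repeat a pose let the fingers close. It gives the time, the measured TCP pose, the force, the opening and the grip force at its end, in the units of the state.
- r.sense(): the state, without advancing time (a new reading comes with each control period).
- r.grab_frame(name): name is "side" or "top"; returns (picture, depth): 400x640x3 uint8, red, green, blue; 400x640 float32, mm along the optical axis (not along the pixel's ray), 0 where there is no reading.
- r.get_calibration(name): a dict with "K" (3x3 intrinsics, pixels), "k1" (the pictures are not rectified: a ray, as slopes to the right and down, at radius r is drawn at 1 + k1 r^2 times it, then the intrinsics apply), "world_from_camera" (4x4, takes a point from camera to world coordinates). Camera axes: x right, y down, z forward; pixel columns grow to the right and rows downward; lengths in mm; the calibration is good to about 2 mm. A picture is of the moment at which its call begins. get_calibration takes no time and is no camera call.
- r.sign_off(): hands the job in; it is judged then, once.
The state is a dict: "clock": time; "qpos": joint angles; "qvel": joint speeds; "joint_efforts": joint torques, N m; "eef_pos": TCP position; "tcp_rot": TCP orientation; "contact_force": force on the tool from outside, world axes, zero at the start; "wrist_torque": the same for the moment, N m; "opening": opening from 0.0 (shut) to 1.0 (fully open); "grasp_force": force on a finger pad.
Only numpy, scipy, OpenCV 4.12 (cv2) and the standard library are available. Lean on these libraries where they do the work, as an engineer would, in place of code of your own. Each camera call takes 0.05 s, during which the arm holds its last target. There are 200 camera calls.

## Working session

There is one attempt and no reset: what is moved stays moved. The work goes in short steps, Python scripts to look and compute and a tool call to move; the robot and the scene stay as the last step left them, time stands still between calls to the robot, and variables do not carry over. Pictures are saved under pics/ and viewed, at most 10 in all, crops included, and the job is handed in when it is done.

Besides the shell and the picture viewer there is one more tool, called as a command line: name --argument value ..., lists and objects as JSON in quotes. step_arm: Moves the arm, as the interface text tells. Its arguments: {"type":"object","properties":{"plan":{"type":"string"},"force":{"type":"number"}},"required":["plan"]}

```bash
mkdir -p pics; ls
cat > h.py <<'E'
import numpy as np, cv2
from rig import r
from scipy.spatial.transform import Rotation as Rot
def px2w(name,d,u,v,z=None,win=1):
    c=r.get_calibration(name);K=np.array(c["K"]);T=np.array(c["world_from_camera"])
    p=cv2.undistortPoints(np.array([[[u,v]]],float),K,np.array([c["k1"],0,0,0,0.]))[0,0]
    ray=np.array([p[0],p[1],1])
    if z is not None:
        w=T[:3,:3]@ray; s=(z-T[2,3])/w[2]; return T[:3,3]+s*w
    a=d[int(v)-win:int(v)+win+1,int(u)-win:int(u)+win+1]; a=a[a>0]
    return T[:3,:3]@(ray*np.median(a))+T[:3,3]
def snap(name,tag):
    im,d=r.grab_frame(name); np.savez(f'{tag}.npz',im=im,d=d)
    cv2.imwrite(f'pics/{tag}.png',im[:,:,::-1]); return im,d
E
python3 - <<'E'
from h import *
snap('side','s0');snap('top','t0')
for n in('side','top'):
    c=r.get_calibration(n);print(n,np.round(c['K'],1).tolist(),c['k1'],np.round(c['world_from_camera'],2).tolist())
print(r.sense())
E
```

```text
pics
side [[406.5, 0.0, 310.4], [0.0, 406.5, 199.4], [0.0, 0.0, 1.0]] -0.02229935898894945 [[-1.0, 0.06, -0.04, 582.45], [0.08, 0.82, -0.56, 791.96], [0.0, -0.57, -0.82, 1263.53], [0.0, 0.0, 0.0, 1.0]]
top [[365.7, 0.0, 319.1], [0.0, 365.7, 200.3], [0.0, 0.0, 1.0]] -0.026309818972669045 [[0.03, -0.98, 0.21, 311.66], [-1.0, -0.03, 0.0, -22.33], [0.01, -0.21, -0.98, 1057.0], [0.0, 0.0, 0.0, 1.0]]
{'clock': 0.1, 'qpos': array([ 1.19459513e+00,  3.53564166e-01,  1.63408681e+00,  3.91455018e-05,
        1.15519289e+00, -2.38051053e-03]), 'qvel': array([ 0.00065359, -0.00092376, -0.00022178, -0.00075606,  0.0003138 ,
        0.00024877]), 'joint_efforts': array([ 8.57094790e-06, -6.06355333e+01, -3.42819679e+01,  4.19705486e-05,
        3.94400849e-03,  2.22698753e-05]), 'eef_pos': array([228.04668411, 581.42899819, 224.23437975]), 'tcp_rot': array([-3.14034153e+00, -3.87717832e-05,  2.76775611e+00]), 'contact_force': array([ 0.09682281, -0.42692932, -0.15560374]), 'wrist_torque': array([ 0.00651333,  0.05395296, -0.02937528]), 'grasp_force': 0.0, 'opening': 1.003726958178097}
```

View pics/t0.png

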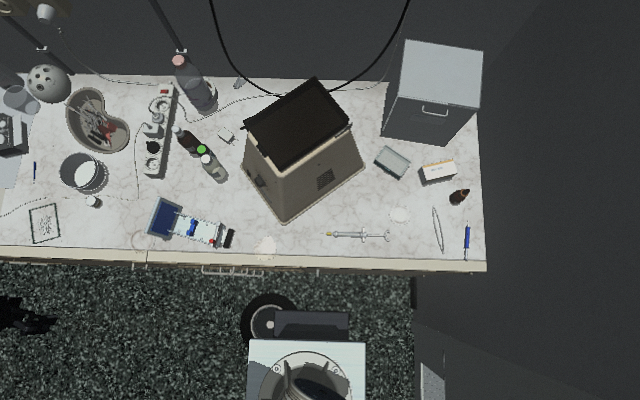

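View pics/s0.png

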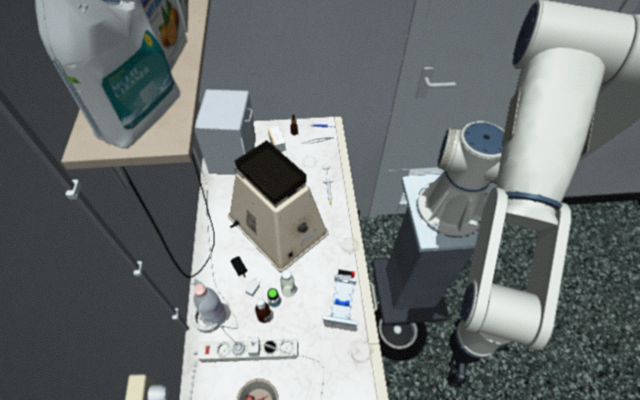

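The top view shows the stand at about (150–235, 200–248), with its black bar on the right at (230, 238) and its foot at the left. The syringe is at (327–388, 236), with the needle left and the ring right. The side view shows the stand at (340, 300). I'll enlarge these areas next.

Run:
```python
from h import *
t=np.load('t0.npz')['im'];s=np.load('s0.npz')['im']
a=cv2.resize(t[192:256,142:242],None,fx=8,fy=8,interpolation=cv2.INTER_CUBIC)[:512]
cv2.imwrite('pics/c1.png',a[:,:,::-1])
b=cv2.resize(t[222:250,318:398],(800,280),interpolation=cv2.INTER_CUBIC)
c=cv2.resize(s[260:335,315:365],(200,300),interpolation=cv2.INTER_CUBIC)
c2=cv2.resize(s[160:210,310:345],(210,300),interpolation=cv2.INTER_CUBIC)
o=np.zeros((590,800,3),np.uint8);o[:280]=b;o[285:585,:200]=c;o[285:585,220:430]=c2
cv2.imwrite('pics/c2.png',o[:,:,::-1])
```

```text
(no output)
```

View pics/c1.png

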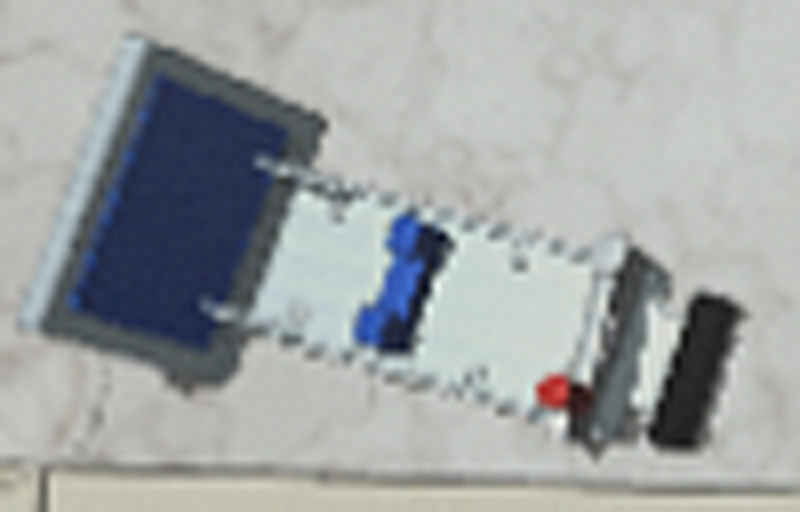

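View pics/c2.png

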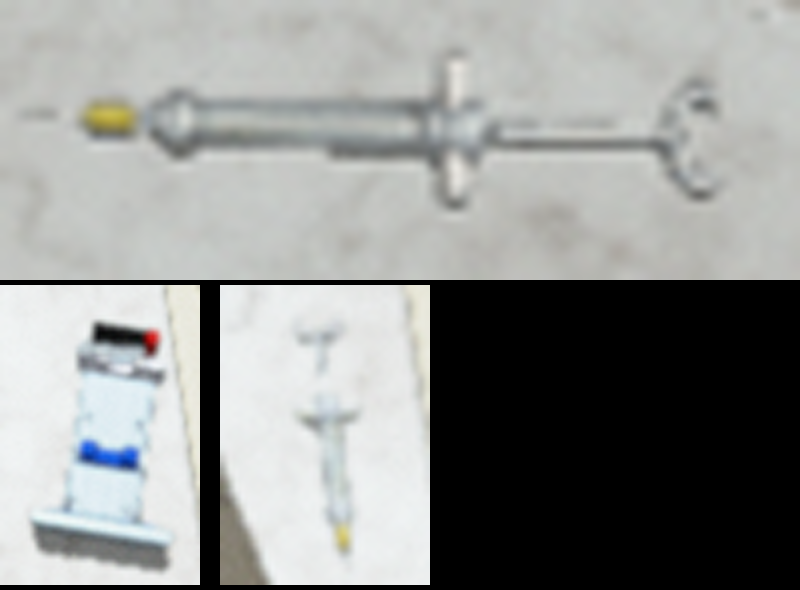

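The crop shows the bar centre at crop (697, 372), the fork ridge from about (612, 245) to (590, 445), and the saddle around (405, 285). The red knob is at (555, 390) at the lower end, so the pivot is at the upper end. The syringe crop shows the needle tip at (20, 113), the wings at (455, 128) and the ring at (700, 138).

Run:
```python
from h import *
f=np.load('t0.npz');d=f['d']
A=lambda x,y:(142+(x+.5)/8-.5,192+(y+.5)/8-.5)
def P(n,x,y,z): print(n,np.round(px2w('top',d,*A(x,y),z=z),1),'depth',np.round(px2w('top',d,*A(x,y)),1))
P('bar',697,372,18);P('bar+y',720,302,18);P('bar-y',675,442,18)
P('knob',555,390,70);P('saddle c',400,275,30);P('forktop',610,245,40);P('fork bot',590,445,40)
P('foot edge +y',137,40,105);P('foot edge -y',30,330,105);P('leg mid',500,290,6)
P('legtop a',345,200,6);P('legtop b',590,262,6);P('legbot a',250,325,6);P('legbot b',540,415,6)
P('pad',190,210,60)
B=lambda x,y:(318+(x+.5)/10-.5,222+(y+.5)/10-.5)
for n,x,y,z in [('needle',20,113,8.5),('front collar',180,122,17),('wings',455,128,11.5),('wing up',457,55,11.5),('wing dn',453,203,11.5),('barrel a',220,125,15),('barrel b',410,128,15),('ring',697,138,10)]:
    print(n,np.round(px2w('top',d,*B(x,y),z=z),1),'depth',np.round(px2w('top',d,*B(x,y)),1))
s=np.load('s0.npz')['d']
C=lambda x,y:(315+x/4,260+(y-285)/4)
for n,x,y,z in [('sbar a',95,335,18),('sbar b',145,340,18),('sknob',152,342,71),('sfoot L',35,515,105),('sfoot R',168,540,105)]:
    print(n,np.round(px2w('side',s,*C(x,y),z=z),1),np.round(px2w('side',s,*C(x,y)),1))
D=lambda x,y:(310+(x-220)/6,160+(y-285)/6)
for n,x,y,z in [('s needlebase',342,545,8.5),('s wings L',300,410,11.5),('s wings R',355,412,11.5),('s ring',320,325,10)]:
    print(n,np.round(px2w('side',s,*D(x,y),z=z),1),np.round(px2w('side',s,*D(x,y)),1))
```

```text
bar [421.7 232.4  18. ] depth [421.7 232.6  17.4]
bar+y [446.9 226.2  18. ] depth [447.2 226.7  16. ]
bar-y [396.6 238.2  18. ] depth [396.7 238.4  17.3]
knob [408.6 267.2  70. ] depth [408.1 265.6  75.5]
saddle c [451.5 337.7  30. ] depth [453.2 342.   17.7]
forktop [463.  261.3  40. ] depth [461.9 259.2  47.3]
fork bot [392.9 262.1  40. ] depth [395.2 270.1  11.4]
foot edge +y [517.6 408.  105. ] depth [ 5.404e+02  4.556e+02 -1.000e-01]
foot edge -y [419.3 431.5 105. ] depth [419.8 433.3 101.3]
leg mid [450.4 309.2   6. ] depth [450.5 309.5   5.2]
legtop a [481.6 369.1   6. ] depth [481.4 368.5   7.5]
legtop b [461.6 277.5   6. ] depth [461.1 276.4   9.8]
legbot a [434.9 398.8   6. ] depth [434.3 396.7  11.2]
legbot b [405.8 290.6   6. ] depth [405.7 290.3   6.8]
pad [467.8 402.5  60. ] depth [467.9 402.8  59.3]
needle [445.5 -25.6   8.5] depth [446.7 -25.6  -1.1]
front collar [443.2 -71.3  17. ] depth [443.6 -71.5  13.6]
wings [ 444.4 -150.6   11.5] depth [ 444.  -150.2   14.6]
wing up [ 465.6 -151.1   11.5] depth [ 467.5 -152.7   -1.6]
wing dn [ 422.9 -150.1   11.5] depth [ 424.  -151.4    1.1]
barrel a [442.9 -82.9  15. ] depth [443.3 -83.1  12.1]
barrel b [ 443.6 -137.3   15. ] depth [ 443.9 -137.5   13. ]
ring [ 443.7 -220.5   10. ] depth [ 445.1 -222.5   -0.6]
sbar a [444.3 237.9  18. ] [443.7 235.5  12.6]
sbar b [403.6 245.4  18. ] [410.5 266.7  66.4]
sknob [405.9 270.8  71. ] [406.  271.1  71.7]
sfoot L [513.2 413.1 105. ] [512.9 411.4  99.9]
sfoot R [420.  438.5 105. ] [419.  436.3  97.8]
s needlebase [442.6 -45.5   8.5] [442.1 -48.4   4.1]
s wings L [ 459.  -149.7   11.5] [ 458.2 -155.7    3.5]
s wings R [ 423.9 -145.4   11.5] [ 423.3 -149.     6.7]
s ring [ 439.1 -219.9   10. ] [ 438.  -227.6    0.5]
```

```bash
cat >> h.py <<'E'
Ly=np.array([.973,-.232,0]);Lh=np.array([-.232,-.973,0]);UP=np.array([0,0,1.]);HEEL=np.array([461.2,397.8,0])
def tool(th,flip=False,ydir=Ly,away=-Lh):   # tool z = th deg from down towards 'away'; tool y = ydir
    th=np.radians(th);z=-np.cos(th)*UP+np.sin(th)*away;y=-ydir if flip else ydir
    y=y/np.linalg.norm(y);return np.column_stack([np.cross(y,z),y,z])
def cur():
    s=r.sense();return s['eef_pos'],Rot.from_euler('xyz',s['tcp_rot']).as_matrix(),s
def go(pos,R,base=None):
    p,Rc,s=cur()
    if base is not None:p,Rc=base
    rv=Rot.from_matrix(R@Rc.T).as_rotvec(degrees=True)
    print('turn',np.round(rv,2),'shift',np.round(np.array(pos)-p,1),'rows',np.linalg.norm(rv)/8.59,np.linalg.norm(pos-p)/50)
E
python3 - <<'E'
from h import *
bar=HEEL+170*Lh+9*UP
R=tool(20);x=R[:,0];z=R[:,2]
print(bar,'toolx',x)
p=bar+np.array([0,0,210]);go(p,tool(0));go(p,R);go(p,tool(20,True))
E
```

```text
[421.76 232.39   9.  ] toolx [0.21794843 0.91406822 0.3421147 ]
turn [ 3.000e-02 -7.000e-02 -8.199e+01] shift [ 193.7 -349.    -5.2] rows 9.54503411363391 7.984496721615885
turn [ 19.36  10.03 -81.11] shift [ 193.7 -349.    -5.2] rows 9.77740798607843 7.984496721615885
turn [ 10.56 -20.04  96.92] shift [ 193.7 -349.    -5.2] rows 11.586284998810973 7.984496721615885
```

step_arm --plan "19.4 10 -81.1 193.7 -349 -5 0;19.4 10 -81.1 193.7 -349 -5 0;19.4 10 -81.1 193.7 -349 -5 0;19.4 10 -81.1 193.7 -349 -5 0;19.4 10 -81.1 193.7 -349 -5 0;19.4 10 -81.1 193.7 -349 -5 0;19.4 10 -81.1 193.7 -349 -5 0;19.4 10 -81.1 193.7 -349 -5 0" --force 30

```text
clock: 0.9
eef_pos: [422.5, 230.9, 220.0]
tcp_rot: [3.1, -0.293, 1.6]
contact_force: [0.4, 0.9, -0.4]
opening: 0.997
grasp_force: 0.0
```

Run:
```python
from h import *
bar=HEEL+170*Lh+9*UP
R=tool(20);x=R[:,0];z=R[:,2]
p=bar-9*z+3*x
go(p,R);print(p)
```

```text
turn [  3.43   1.92 -14.35] shift [  -0.8    1.2 -201.5] rows 1.7316026030643479 4.0300966734841825
[421.69970724 232.13713425  18.48357768]
```

step_arm --plan "3.4 1.9 -14.3 -0.8 1.2 0 50;3.4 1.9 -14.3 -0.8 1.2 0 50;3.4 1.9 -14.3 -0.8 1.2 -50 50;3.4 1.9 -14.3 -0.8 1.2 -100 50;3.4 1.9 -14.3 -0.8 1.2 -150 50;3.4 1.9 -14.3 -0.8 1.2 -175 50;3.4 1.9 -14.3 -0.8 1.2 -190 50;3.4 1.9 -14.3 -0.8 1.2 -196 50"

```text
clock: 1.7
eef_pos: [419.9, 233.6, 22.0]
tcp_rot: [-3.139, -0.346, 1.343]
contact_force: [-0.6, 0.3, -0.3]
opening: 0.804
grasp_force: 0.0
```

Run:
```python
from h import *
im,d=snap('top','t1');im2,d2=snap('side','s1')
a=cv2.resize(im[180:260,145:265],(720,480),interpolation=cv2.INTER_CUBIC)
cv2.imwrite('pics/c3.png',a[:,:,::-1])
bar=HEEL+170*Lh+9*UP
R=tool(20);x=R[:,0];z=R[:,2]
go(bar-9*z+3*x,R);print(r.sense()['contact_force'],r.sense()['opening'],r.sense()['qpos'])
```

```text
turn [ 0.12 -0.07 -0.39] shift [ 1.  -1.8 -4.8] rows 0.04775166558321386 0.10462246436237717
[ 0.50466155 -0.95251121 -0.90836691] 0.8005684228788814 [ 0.28796506  0.41308795  2.23324529  0.77861286  0.43510262 -0.18773266]
```

View pics/c3.png

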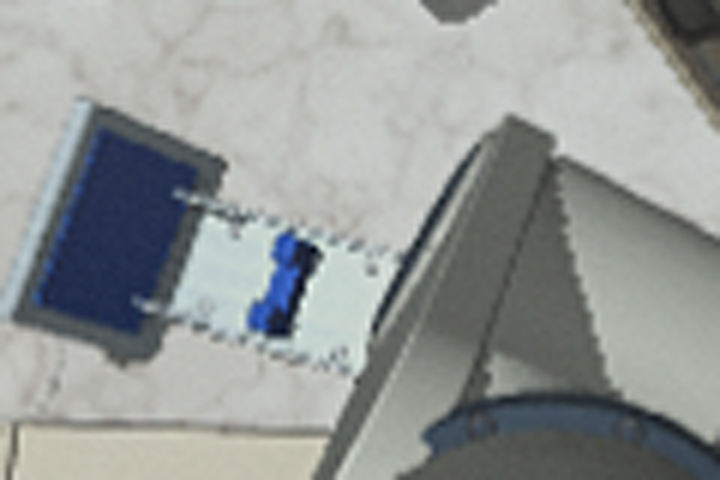

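The arm hides the bar in this view, but the stand has not moved and there is no contact. I'll lower a little and close.

step_arm --plan "0 0 -0.4 1 -1.8 -3 50;0 0 -0.4 1 -1.8 -6 50;0 0 -0.4 1 -1.8 -6 120;0 0 -0.4 1 -1.8 -6 120;0 0 -0.4 1 -1.8 -6 120;0 0 -0.4 1 -1.8 -6 120;0 0 -0.4 1 -1.8 -6 120" --force 35

```text
clock: 2.5
eef_pos: [422.2, 232.3, 18.0]
tcp_rot: [3.141, -0.348, 1.337]
contact_force: [0.1, 1.1, 0.2]
opening: 0.526
grasp_force: 0.0
```

step_arm --plan "0 0 0 0 0 0 140;0 0 0 0 0 0 140;0 0 0 0 0 0 140"

```text
clock: 2.8
eef_pos: [422.1, 232.3, 17.9]
tcp_rot: [3.141, -0.347, 1.337]
contact_force: [0.0, 0.0, -1.9]
opening: 0.45
grasp_force: 0.0
```

Run:
```python
from h import *
im2,d2=snap('side','s2')
a=cv2.resize(im2[230:335,300:400],(571,600),interpolation=cv2.INTER_CUBIC)
cv2.imwrite('pics/c4.png',a[:,:,::-1])
p,R,s=cur();print(p,R,s['contact_force'],s['grasp_force'],s['opening'])
```

```text
[422.09302649 232.22390466  17.84745857] [[ 2.18033398e-01  9.72682382e-01  7.96895275e-02]
 [ 9.14631576e-01 -2.32138899e-01  3.30999414e-01]
 [ 3.40456338e-01  7.17631062e-04 -9.40260053e-01]] [ 0.11854701 -0.52652041 -0.13604947] 0.0 0.4530033482126662
```

View pics/c4.png

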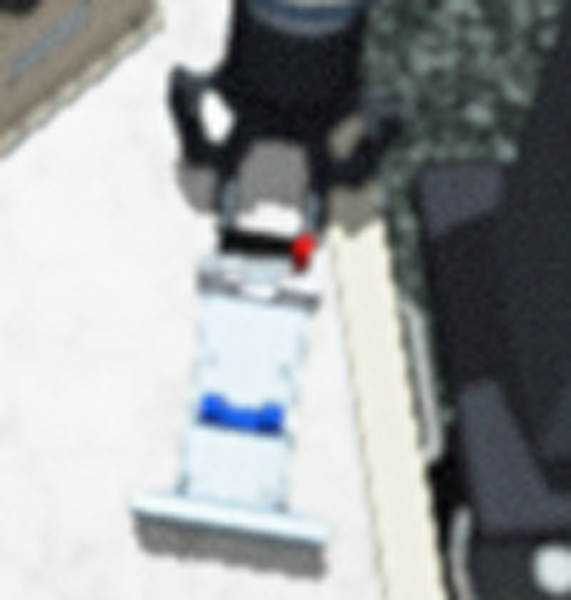

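The fingers are on both sides of the bar (bar at crop (222–310, 243)), but the tips end near rows 210–225, so they may be sitting short. I'll measure that from the depth image.

Run:
```python
from h import *
d=np.load('s2.npz')['d'];p,R,s=cur()
def q(x,y):
    u,v=300+(x+.5)/5.71-.5,230+(y+.5)/5.71-.5
    w=px2w('side',d,round(u),round(v),win=0);return np.round(w,1),'tool:',np.round(R.T@(w-p),1)
for x,y in [(185,190),(195,200),(205,205),(210,195),(205,215),(345,200),(350,215),(355,225),(370,210),(335,190),(250,240),(280,245),(230,215),(275,180)]: print(x,y,*q(x,y))
```

```text
185 190 [461.2 193.   -0.7] tool: [-33.7  47.1   7.5]
195 200 [455.3 201.6   0.9] tool: [-26.5  39.4   8.5]
205 205 [451.7 200.8  -1.5] tool: [-28.9  36.1  10.1]
210 195 [448.6 200.2   4.7] tool: [-28.   33.2   3.9]
205 215 [452.8 209.4   1.2] tool: [-19.9  35.1  10.6]
345 200 [366.2 205.5  -5.2] tool: [-44.5 -48.2   8.4]
350 215 [364.9 215.9   0.9] tool: [-33.1 -51.8   6. ]
355 225 [3.625e+02 2.232e+02 2.000e-01] tool: [-27.3 -55.9   8.8]
370 210 [3.541e+02 2.127e+02 2.000e-01] tool: [-38.6 -61.6   4.7]
335 190 [384.2 232.2  68.8] tool: [  9.1 -36.8 -50.9]
250 240 [430.2 237.9  19.6] tool: [7.5 6.6 0.9]
280 245 [409.9 237.6  15.7] tool: [  1.6 -13.1   2.8]
230 215 [440.4 228.6  40. ] tool: [  8.2  18.7 -20.6]
275 180 [405.4 188.3  -3.6] tool: [-51.2  -6.1   4.3]
```

Run:
```python
from h import *
f=np.load('s2.npz');d=f['d'];im=f['im'];p,R,s=cur()
for v in range(255,278):
    row=[]
    for u in range(334,360,2):
        w=px2w('side',d,u,v,win=0);t=R.T@(w-p)
        row.append('%4d,%4d,%3d'%(t[1],t[2],w[2]))
    print(v,' | '.join(row))
```

```text
255   42, -74, 92 |   36, -62, 75 |   30, -62, 75 |   23, -78, 96 |   17, -82,100 |   11, -83,101 |    3,  -2, -3 |   -3,  -5, -1 |   -7, -82, 99 |  -13, -79, 95 |  -19, -91,110 |  -25, -92,110 |  -37, -11,  4
256   42, -67, 84 |   36, -64, 80 |   29, -60, 74 |   23, -75, 93 |   17, -79, 98 |    9,  -4,  0 |    2,  -3, -1 |   -3,  -5,  1 |  -10,  -6,  1 |  -17,  -7,  2 |  -20, -84,102 |  -26, -84,101 |  -37,  -9,  3
257   42, -62, 80 |   35, -58, 74 |   29, -60, 76 |   23, -67, 85 |   16, -74, 94 |    9,  -2,  0 |    2,  -3,  0 |   -4,  -3,  0 |  -11,  -2, -1 |  -17,  -5,  1 |  -20, -77, 95 |  -27, -79, 96 |  -35, -54, 64
258   41, -60, 79 |   35, -58, 76 |   29, -60, 77 |   22, -65, 84 |   16, -64, 82 |    8,  -2,  0 |    2,  -2,  0 |   -4,  -2,  0 |  -11,  -2,  0 |  -18,  -5,  2 |  -21, -77, 95 |  -27, -78, 96 |  -34, -60, 72
259   41, -53, 71 |   35, -54, 71 |   28, -52, 69 |   22, -59, 77 |   15,   0,  0 |    8,  -2,  3 |    1,  -1,  1 |   -5,   0,  0 |  -11,   0, -1 |  -18,  -3,  2 |  -21, -72, 90 |  -27, -75, 94 |  -35, -61, 76
260   41,   0,  2 |   35,   2,  0 |   28, -49, 66 
[... 3029 characters left out ...]
 3, 17 |  -21, -39, 72 |  -27, -43, 76 |  -37,  19, -4 |  -44,  16,  0
275   34, -17, 49 |   28, -14, 45 |   21, -16, 46 |   15, -13, 43 |    9, -16, 46 |    2, -14, 43 |   -3, -18, 47 |  -11,   7, 14 |  -17,   8, 12 |  -21, -35, 68 |  -28, -34, 66 |  -37,  16,  1 |  -44,  19, -3
276   34, -12, 45 |   27, -14, 46 |   21, -12, 44 |   14, -13, 44 |    8, -17, 48 |    2, -15, 46 |   -4, -14, 45 |  -10, -14, 44 |  -16, -16, 46 |  -22, -22, 54 |  -29, -22, 52 |  -38,  17,  1 |  -45,  21, -3
277   33,  21,  2 |   27, -15, 49 |   20, -10, 42 |   14,  -8, 39 |    8, -10, 42 |    1, -13, 45 |   -4, -15, 47 |  -10, -12, 42 |  -17, -13, 43 |  -23, -19, 50 |  -29, -16, 46 |  -38,  23, -4 |  -45,  20,  0
```

The depth data shows the fingers closed above the bar: when part open the tips sit farther back than I allowed for. I'll reopen and go lower, watching the force.

step_arm --plan "0 0 0 0 0 4 45;0 0 0 0 0 4 45;0 0 0 0 0 4 45;0 0 0 0 0 4 45;0 0 0 0 0 -4 45;0 0 0 0 0 -6 45;0 0 0 0 0 -8 45;0 0 0 0 0 -8 45"

```text
clock: 3.65
eef_pos: [422.0, 232.2, 9.7]
tcp_rot: [3.141, -0.347, 1.337]
contact_force: [-0.3, -0.4, 0.4]
opening: 0.824
grasp_force: 0.0
```

step_arm --plan "0 0 0 0 0 1 90;0 0 0 0 0 1 90;0 0 0 0 0 1 90;0 0 0 0 0 1 130;0 0 0 0 0 1 130;0 0 0 0 0 1 130" --force 35

```text
clock: 4.25
eef_pos: [422.1, 232.2, 10.9]
tcp_rot: [3.141, -0.347, 1.337]
contact_force: [-0.5, -0.2, -0.3]
opening: 0.486
grasp_force: 0.0
```

Run:
```python
from h import *
im,d=snap('side','s3');p,R,s=cur()
for v in range(258,280):
    row=[]
    for u in range(334,348,2):
        w=px2w('side',d,u,v,win=0);t=R.T@(w-p);c=im[v,u].astype(int)
        row.append('%3d,%3d,%3d z%3d g%3d'%(*t,w[2],c.mean()))
    print(v,' | '.join(row))
```

```text
258   9, 41,-62 z 72 g 24 |   8, 35,-62 z 73 g 29 |  11, 29,-66 z 77 g 28 |   8, 22,-64 z 74 g 26 |  19, 16,-76 z 89 g 74 | -53,  8, -9 z  1 g129 | -59,  1, -4 z -4 g133
259  12, 41,-60 z 72 g 49 |   5, 35,-55 z 65 g 42 |  13, 28,-64 z 76 g 23 |  10, 22,-63 z 73 g 31 | -49, 15, -7 z  1 g 99 | -54,  8, -3 z -4 g132 | -52,  1, -7 z  0 g131
260  11, 40,-55 z 66 g 91 |   8, 34,-53 z 64 g 96 |  10, 28,-56 z 67 g 29 |  10, 21,-57 z 68 g 41 | -45, 14, -5 z  0 g118 | -47,  7, -5 z  0 g136 | -48,  1, -5 z  0 g132
261 -41, 41,  0 z -3 g119 | -38, 34, -4 z  1 g134 |  12, 27,-54 z 65 g 31 |  14, 21,-57 z 70 g 56 | -43, 14, -3 z  0 g123 | -42,  7, -5 z  1 g129 | -45,  0, -4 z  0 g130
262 -36, 40,  0 z  0 g133 | -35, 34, -2 z  0 g126 |  10, 27,-48 z 59 g 43 |   7, 20,-46 z 57 g 80 | -38, 13, -3 z  1 g122 | -39,  7, -3 z  0 g132 | -45,  0,  0 z -4 g130
263 -32, 40,  0 z  0 g128 | -35, 33,  1 z -2 g107 |   5, 26,-38 z 49 g 59 |  12, 20,-46 z 59 g106 | -30, 13, -6 z  6 g128 | -32,  6, -5 z  4 g129 | -37,  0, -2 z  0 g128
264 -25, 39, -1 z  3 g128 | -27, 33,  0 z  1 g 98 |   9, 26,-37 z 49 g 75 |  13, 20,-43 z 56 g111 | -35, 12,  3 z -4 g130 | -35,  6,  1 z -2 g129 | -35,  0,  0 z -1 g132
  return _methods._mean(a, axis=axis, dtype=dtype,
  ret = ret.dtype.type(ret / rcount)
Traceback (most recent call last):
ValueError: cannot convert float NaN to integer
```

Run:
```python
from h import *
f=np.load('s3.npz');im=f['im'];d=f['d'];p,R,s=cur();print(s['contact_force'],s['opening'])
for v in range(264,282):
    row=[]
    for u in range(334,348,2):
        if d[v,u]==0: row.append('-');continue
        w=px2w('side',d,u,v,win=0);t=R.T@(w-p);c=im[v,u].astype(int)
        row.append('%3d,%3d,%3d z%3d g%3d'%(*t,w[2],c.mean()))
    print(v,' | '.join(row))
a=cv2.resize(im[245:290,325:370],(600,600),interpolation=cv2.INTER_CUBIC)
cv2.imwrite('pics/c5.png',a[:,:,::-1])
```

```text
[ 0.39607851  0.19713379 -0.00824838] 0.4942156469782706
264 -25, 39, -1 z  3 g128 | -27, 33,  0 z  1 g 98 |   9, 26,-37 z 49 g 75 |  13, 20,-43 z 56 g111 | -35, 12,  3 z -4 g130 | -35,  6,  1 z -2 g129 | -35,  0,  0 z -1 g132
265 - | -24, 32,  0 z  1 g100 |   7, 26,-31 z 42 g 85 |  10, 19,-36 z 48 g110 | -27, 12,  0 z  1 g131 | -31,  5,  1 z -1 g142 | -29,  0,  0 z  1 g175
266 -16, 38,  0 z  6 g136 | -21, 32,  2 z  0 g111 |   3, 25,-23 z 34 g 82 |  10, 19,-31 z 44 g108 | -21, 12, -1 z  4 g137 | -29,  5,  4 z -3 g170 | -29, -1,  3 z -2 g226
267 -16, 38,  3 z  1 g187 |   9, 31,-23 z 36 g159 |   9, 25,-24 z 36 g 89 |  11, 18,-28 z 41 g109 | -24, 11,  6 z -3 g175 | -21,  5,  1 z  2 g208 | -24, -1,  2 z  0 g239
268 -13, 37,  4 z  1 g237 | -15, 31,  6 z  0 g213 |   9, 24,-20 z 32 g109 |   8, 18,-20 z 32 g118 | -19, 11,  5 z  0 g212 | -18,  4,  3 z  0 g235 | -18, -2,  2 z  2 g242
269 -13, 37,  9 z -2 g244 | -11, 30,  7 z  0 g235 |  10, 24,-16 z 29 g110 |  -2, 17, -5 z 15 g109 | -12, 10,  3 z  2 g187 | -15,  4,  4 z  1 g220 | -22, -2, 10 z -6 g235
270  -7, 37,  8 z  0 g242 |  -8, 30,  8 z  
[... 1296 characters left out ...]
45, -4,-21 z 46 g212
278  44, 33, -7 z 32 g186 |  47, 26,-12 z 38 g140 |  45, 20,-11 z 37 g160 |  44, 14,-11 z 37 g209 |  44,  7,-13 z 38 g201 |  20,  0, 10 z  7 g215 |  17, -5, 12 z  5 g214
279  37, 32,  3 z 20 g183 |  42, 26, -1 z 26 g129 |  45, 20, -6 z 32 g144 |  44, 13, -7 z 32 g168 |  35,  7,  1 z 21 g188 |  25,  0,  9 z 10 g214 |  20, -6, 13 z  5 g213
280  36, 32, 10 z 13 g192 |  38, 25,  6 z 18 g142 |  42, 19,  1 z 24 g148 |  41, 13,  0 z 24 g130 |  38,  6,  2 z 21 g189 |  37,  0,  1 z 22 g233 |  34, -6,  4 z 18 g237
281  36, 32, 14 z  9 g215 |  38, 25, 10 z 13 g179 |  34, 19, 13 z  9 g183 |  36, 12, 10 z 12 g151 |  39,  6,  5 z 18 g183 |  36,  0,  7 z 16 g222 |  37, -6,  4 z 19 g234
```

View pics/c5.png

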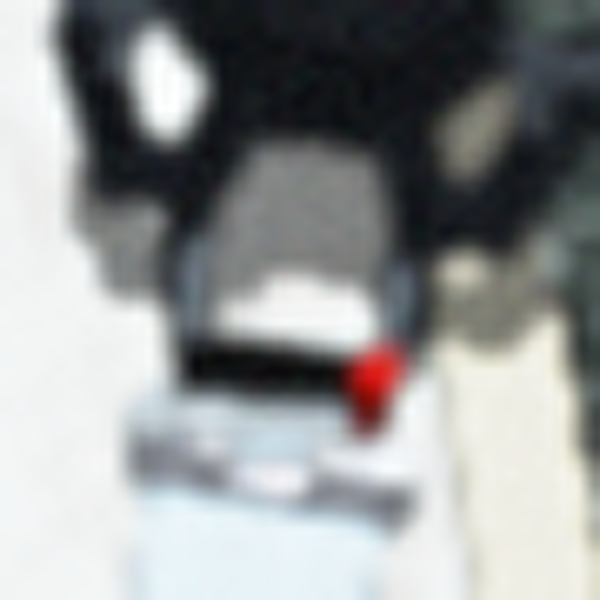

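The view is ambiguous: the finger columns at crop (190, 300) and (415, 300) end about level with the bar top. I'll reopen and go down until I feel contact, to find the true tip height.

step_arm --plan "0 0 0 0 0 0 45;0 0 0 0 0 0 45;0 0 0 0 0 0 45;0 0 0 0 0 -2 45;0 0 0 0 0 -4 45;0 0 0 0 0 -5 45;0 0 0 0 0 -6 45"

```text
clock: 5.0
eef_pos: [422.0, 232.2, 4.7]
tcp_rot: [3.141, -0.347, 1.337]
contact_force: [-0.3, -0.2, 0.6]
opening: 0.825
grasp_force: 0.0
```

step_arm --plan "0 0 0 0 0 0 75;0 0 0 0 0 0 75;0 0 0 0 0 0 75"

```text
clock: 5.3
eef_pos: [422.1, 232.3, 4.9]
tcp_rot: [3.141, -0.347, 1.337]
contact_force: [0.3, 1.0, -0.6]
opening: 0.708
grasp_force: 0.0
```

step_arm --plan "0 0 0 0 0 0 105;0 0 0 0 0 0 105;0 0 0 0 0 0 105;0 0 0 0 0 0 105"

```text
clock: 5.7
eef_pos: [422.3, 232.1, 5.4]
tcp_rot: [3.14, -0.348, 1.337]
contact_force: [-3.3, -5.2, 11.9]
opening: 0.595
grasp_force: 32.5
```

Grasped (32.5 N). The next step is to work out the arc about the heel.

```bash
cat >> h.py <<'E'
def arc(p0,base_deg,angs,hand):
    # rows for rotating about heel; p0 = tcp at stand angle 0; angles are absolute; base_deg = where the call begins
    pb=HEEL+Rot.from_rotvec(-base_deg*Ly/np.linalg.norm(Ly),degrees=True).apply(p0-HEEL)
    out=[]
    for a in angs:
        p=HEEL+Rot.from_rotvec(-a*Ly,degrees=True).apply(p0-HEEL)
        rv=-(a-base_deg)*Ly;out.append('%.1f %.1f 0 %.1f %.1f %.1f %d'%(rv[0],rv[1],*(p-pb),hand))
    print(';'.join(out))
E
python3 - <<'E'
from h import *
p0=np.array([422.3,232.1,5.4]);print(cur()[2]['qpos'])
arc(p0,0,[1,3,6,10,14,18,22,26],130)
arc(p0,26,[30,34,38,42,46,50,54,58],130)
arc(p0,58,[61,64,66,68,70,71.5,73,74],130)
E
```

```text
[ 0.28362281  0.45459577  2.23860788  0.86016939  0.40056423 -0.27438467]
-1.0 0.2 0 0.0 0.1 3.0 130;-2.9 0.7 0 0.1 0.5 8.9 130;-5.8 1.4 0 0.3 1.5 17.8 130;-9.7 2.3 0 0.8 3.4 29.5 130;-13.6 3.2 0 1.5 6.2 41.0 130;-17.5 4.2 0 2.3 9.7 52.3 130;-21.4 5.1 0 3.3 14.0 63.4 130;-25.3 6.0 0 4.5 19.1 74.1 130
-3.9 0.9 0 1.4 5.8 10.3 130;-7.8 1.9 0 2.9 12.2 20.2 130;-11.7 2.8 0 4.6 19.3 29.6 130;-15.6 3.7 0 6.4 27.0 38.5 130;-19.5 4.6 0 8.4 35.3 46.7 130;-23.4 5.6 0 10.5 44.1 54.4 130;-27.2 6.5 0 12.8 53.5 61.4 130;-31.1 7.4 0 15.1 63.3 67.8 130
-2.9 0.7 0 1.8 7.7 4.3 130;-5.8 1.4 0 3.7 15.5 8.2 130;-7.8 1.9 0 5.0 20.8 10.5 130;-9.7 2.3 0 6.2 26.2 12.6 130;-11.7 2.8 0 7.5 31.6 14.6 130;-13.1 3.1 0 8.5 35.8 15.9 130;-14.6 3.5 0 9.5 40.0 17.2 130;-15.6 3.7 0 10.2 42.8 17.9 130
```

step_arm --plan "-1.0 0.2 0 0.0 0.1 3.0 130;-2.9 0.7 0 0.1 0.5 8.9 130;-5.8 1.4 0 0.3 1.5 17.8 130;-9.7 2.3 0 0.8 3.4 29.5 130;-13.6 3.2 0 1.5 6.2 41.0 130;-17.5 4.2 0 2.3 9.7 52.3 130;-21.4 5.1 0 3.3 14.0 63.4 130;-25.3 6.0 0 4.5 19.1 74.1 130"

```text
clock: 6.5
eef_pos: [426.8, 251.4, 79.9]
tcp_rot: [3.139, 0.109, 1.337]
contact_force: [-0.6, 0.0, 0.9]
opening: 0.497
grasp_force: 0.0
```

Run:
```python
from h import *
im,d=snap('side','s4');a=np.load('s1.npz')
df=np.abs(im.astype(int)-a['im'].astype(int)).sum(2)[270:335,315:365]
print('foot diff',(df>60).sum())
for v in range(258,274):
    print(v,' '.join('%3d,%3d,%3d|'%tuple(px2w('side',d,u,v,win=0)) if d[v,u]>0 else '-' for u in range(332,366,3)))
p,R,s=cur();print(p,s['contact_force'],s['opening'],s['qpos'])
im,d=snap('top','t4');a=np.load('t0.npz')
df=np.abs(im.astype(int)-a['im'].astype(int)).sum(2)[195:242,144:190];print('top foot diff',(df>60).sum())
```

```text
foot diff 806
258 476,261,178| 464,246,146| 459,264,182| 457,293,239| 450,300,251| 443,302,254| 438,313,277| 429,313,274| 421,312,271| 408,301,247| 392,280,203| 382,278,196|
259 475,257,162| 464,249,144| 455,247,140| 456,290,227| 450,298,243| 443,305,255| 435,305,253| 427,307,256| 418,306,253| 408,300,240| 393,283,203| 382,278,192|
260 475,260,161| 464,251,143| 455,251,141| 455,289,218| 449,298,235| 441,301,240| 435,308,254| 426,306,249| 417,305,246| 406,297,227| 392,283,195| 381,277,183|
261 475,259,153| 464,253,138| 456,256,144| 455,290,213| 448,296,224| 441,303,237| 434,305,241| 426,306,243| 416,302,232| 405,296,218| 384,262,146| 380,277,175|
262 475,260,148| 464,254,134| 457,263,151| 450,271,168| 447,295,217| 441,302,231| 433,305,235| 425,306,235| 416,304,229| 392,262,140| 385,267,149| 381,282,179|
263 474,259,139| 451,195,  2| 457,265,150| 449,270,159| 447,297,213| 440,302,224| 432,304,226| 424,304,225| 414,301,217| 392,265,139| 384,268,144| 381,284,176|
264 461,196, -1| 451,197, -1| 456,261,134| 449,272,155| 420,197, -4| 439,301,214| 432,303,219| 423,302,215| 407,283,172| 393,2
[... 961 characters left out ...]
7,  3| 362,226,  0| 352,227,  0|
271 464,221, -3| 454,223,  1| 444,223, -1| 436,234, 21| 426,233, 17| 416,235, 19| 405,233, 13| 393,228,  0| 383,227, -1| 373,229,  0| 362,227, -6| 353,232,  2|
272 464,225,  0| 454,227,  0| 445,229,  3| 436,236, 17| 425,233, 10| 416,237, 17| 406,237, 15| 396,238, 16| 385,235,  6| 374,234,  2| 364,234,  1| 354,235,  0|
273 464,228, -2| 454,229, -2| 444,229, -3| 437,240, 18| 427,240, 17| 417,241, 16| 408,244, 22| 406,269, 76| 396,268, 74| 373,234, -5| 364,237,  0| 355,239,  2|
[428.80670148 253.92071828  81.41336325] [2.61434362 3.0618772  1.1529801 ] 0.4871821003880695 [ 0.58646671  0.39042718  1.96589131 -0.10304778  0.86451959  0.89041842]
top foot diff 1613
```

Run:
```python
from h import *
p,R,s=cur()
for n,f in (('side','s4'),('top','t4')):
    z=np.load(f+'.npz');d=z['d'];c=r.get_calibration(n);K=np.array(c['K']);T=np.array(c['world_from_camera'])
    v,u=np.mgrid[0:400,0:640];uv=np.stack([u.ravel(),v.ravel()],1).astype(float)
    q=cv2.undistortPoints(uv[:,None],K,np.array([c['k1'],0,0,0,0.]))[:,0]
    dd=d.ravel();W=(np.column_stack([q,np.ones(len(q))])*dd[:,None])@T[:3,:3].T+T[:3,3]
    t=(W-p)@R;m=(dd>0)&(abs(t[:,0])<30)&(abs(t[:,1])<60)&(t[:,2]>-70)&(W[:,2]>30)
    tt=t[m];
    for sg in(1,-1):
        a=tt[tt[:,1]*sg>8];a=a[np.argsort(-a[:,2])][:14];print(n,sg,np.round(a).astype(int).tolist())
im=np.load('s4.npz')['im'];a=cv2.resize(im[235:335,300:400],(600,600),interpolation=cv2.INTER_CUBIC)
cv2.imwrite('pics/c6.png',a[:,:,::-1])
```

```text
side 1 [[19, 23, 48], [20, 26, 47], [20, 19, 45], [21, 9, 45], [19, 13, 44], [20, 16, 42], [19, 26, 40], [20, 10, 39], [18, 13, 37], [19, 17, 37], [16, 17, 36], [10, 24, 34], [12, 11, 34], [16, 14, 34]]
side -1 [[22, -27, 47], [24, -37, 47], [16, -23, 46], [24, -20, 45], [21, -36, 45], [24, -40, 44], [24, -43, 44], [16, -32, 43], [16, -29, 43], [20, -26, 43], [19, -33, 43], [18, -19, 42], [23, -30, 42], [24, -23, 42]]
top 1 [[12, 27, 48], [13, 21, 48], [13, 15, 46], [14, 9, 46], [13, 17, 44], [11, 23, 43], [11, 11, 37], [12, 14, 36], [11, 22, 35], [19, 20, 35], [16, 9, 34], [12, 16, 34], [14, 13, 34], [17, 15, 34]]
top -1 [[17, -38, 47], [17, -42, 45], [23, -17, 45], [18, -39, 44], [20, -42, 44], [16, -36, 43], [20, -40, 42], [18, -36, 41], [23, -38, 40], [20, -37, 39], [22, -41, 39], [21, -35, 39], [9, -32, 37], [18, -14, 37]]
```

View pics/c6.png

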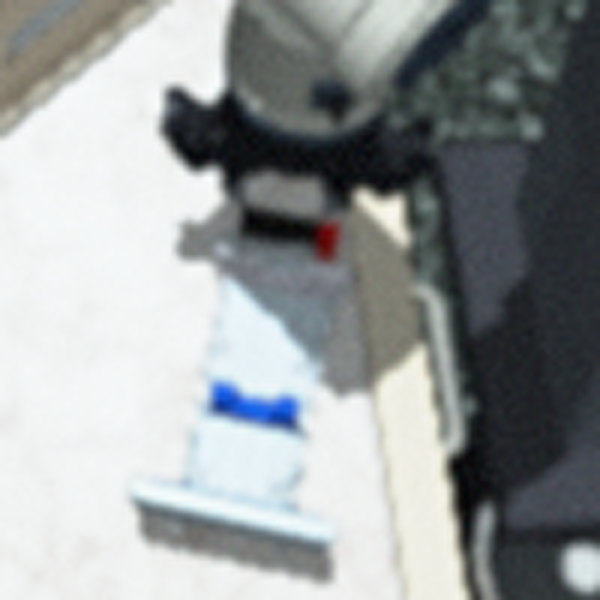

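The stand is still lying on its leg; only a slight yaw may have changed (bar at crop (245–320, 225), foot at (132–330, 505)). The fingertips sit about 14 mm behind the reported TCP when half open. I'll move clear and measure again.

step_arm --plan "8 -2 0 0 0 40 40;16 -4 0 0 -50 60 40;25.3 -6 0 0 -100 60 40;25.3 -6 0 0 -150 60 40;25.3 -6 0 0 -200 60 40;25.3 -6 0 0 -240 60 40"

```text
clock: 7.2
eef_pos: [424.6, 56.4, 137.4]
tcp_rot: [3.139, -0.35, 1.336]
contact_force: [1.6, 0.2, -0.8]
opening: 0.842
grasp_force: 0.0
```

Run:
```python
from h import *
im,d=snap('top','t5');snap('side','s5');p,R,s=cur();print(p,s['tcp_rot'],s['opening'])
z0=np.load('t0.npz')
def blob(im,m,box,tag):
    x0,y0,x1,y1=box;mm=np.zeros(im.shape[:2],bool);mm[y0:y1,x0:x1]=m(im[y0:y1,x0:x1].astype(int))
    n,l,st,c=cv2.connectedComponentsWithStats(mm.astype(np.uint8));k=1+np.argmax(st[1:,4])
    ys,xs=np.nonzero(l==k);pts=np.column_stack([xs,ys]).astype(np.float32);rc=cv2.minAreaRect(pts)
    print(tag,np.round(pts.mean(0),2),len(pts),np.round(rc[0],2),np.round(rc[1],1),round(rc[2],1));return pts.mean(0)
for f in('t0','t5'):
    z=np.load(f+'.npz');i=z['im']
    b=blob(i,lambda a:a.max(2)<50,(215,220,245,252),f+' bar');print(np.round(px2w('top',z['d'],*b,z=16),1))
    k=blob(i,lambda a:(a[...,0]>140)&(a[...,1]<90),(190,220,235,252),f+' knob');print(np.round(px2w('top',z['d'],*k,z=74),1))
    k=blob(i,lambda a:(a[...,2]>120)&(a[...,0]<90),(175,205,205,245),f+' saddle');print(np.round(px2w('top',z['d'],*k,z=30),1))
    k=blob(i,lambda a:(a[...,2]>a[...,0]+30)&(a.max(2)<130),(140,190,185,245),f+' pad');print(np.round(px2w('top',z['d'],*k,z=52),1))
```

```text
[426.44741212  52.61340987 137.54633841] [ 3.13821229 -0.34689457  1.32875635] 0.8476838789348415
t0 bar [228.04 238.23] 106 [228.1 238.2] [ 5.4 18.7] 18.4
[421.3 234.7  16. ]
t0 knob [210.67 240.5 ] 12 [210.5 240.5] [3. 3.] 90.0
[407.7 266.7  74. ]
t0 saddle [190.76 226.95] 58 [190.97 226.87] [ 4.9 16.2] 21.0
[448.5 339.7  30. ]
t0 pad [163.63 218.43] 556 [163.73 218.4 ] [18.7 31.4] 20.6
[467.1 410.5  52. ]
t5 bar [227.14 240.29] 106 [227.16 240.36] [ 5.4 19.1] 21.8
[415.4 236.8  16. ]
t5 knob [209.64 242.09] 11 [209.5 242. ] [2. 3.] 90.0
[403.3 269.1  74. ]
t5 saddle [190.67 226.73] 55 [190.82 226.84] [ 4.9 16.2] 22.6
[449.2 340.   30. ]
t5 pad [163.96 217.25] 559 [163.92 217.87] [18.6 31.8] 24.4
[470.5 409.9  52. ]
```

```bash
cat >> h.py <<'E'
_a=np.radians(17.0);Lh=np.array([-np.sin(_a),-np.cos(_a),0]);Ly=np.array([np.cos(_a),-np.sin(_a),0])
BAR=np.array([415.8,234.5,9]);HEEL=BAR-170*Lh-9*UP
E
sed -i 's/def tool(th,flip=False,ydir=Ly,away=-Lh):/def tool(th,flip=False,ydir=None,away=None):\n    ydir=Ly if ydir is None else ydir;away=-Lh if away is None else away/' h.py
python3 - <<'E'
from h import *
print(HEEL);R=tool(20);x,z=R[:,0],R[:,2]
p=BAR+17*z+2*x;print(p);go(p,R)
E
```

```text
[465.5031898  397.07180851   0.        ]
[418.04942828 241.85754837  -6.29073427]
turn [ 0.17  0.14 -3.07] shift [  -8.4  189.2 -143.8] rows 0.3578583803203026 4.757014759972217
```

step_arm --plan "0.2 0.1 -3.1 -8.4 50 0 50;0.2 0.1 -3.1 -8.4 100 0 50;0.2 0.1 -3.1 -8.4 150 0 50;0.2 0.1 -3.1 -8.4 189 0 50;0.2 0.1 -3.1 -8.4 189 -45 50;0.2 0.1 -3.1 -8.4 189 -90 50;0.2 0.1 -3.1 -8.4 189 -120 50;0.2 0.1 -3.1 -8.4 189 -130 50"

```text
clock: 8.1
eef_pos: [415.0, 246.4, 4.5]
tcp_rot: [-3.136, -0.346, 1.28]
contact_force: [1.2, 1.1, 0.6]
opening: 0.804
grasp_force: 0.0
```

Run:
```python
from h import *
R=tool(20);x,z=R[:,0],R[:,2]
go(BAR+17*z+2*x,R);s=cur()[2];print(s['eef_pos'],s['opening'],s['contact_force'])
```

```text
turn [ 0.08 -0.31 -0.46] shift [  3.   -4.5 -10.8] rows 0.06544771345216367 0.24276678868143173
[415.02426453 246.40518015   4.5493171 ] 0.8043083883077543 [1.15675328 1.11672287 0.57279732]
```

step_arm --plan "0 -0.3 -0.5 3 -4.5 0 50;0 -0.3 -0.5 3 -4.5 -4 75;0 -0.3 -0.5 3 -4.5 -6 75;0 -0.3 -0.5 3 -4.5 -8 75;0 -0.3 -0.5 3 -4.5 -8 75"

```text
clock: 8.6
eef_pos: [421.2, 243.2, 0.4]
tcp_rot: [3.137, -0.352, 1.275]
contact_force: [-0.6, -0.3, -0.9]
opening: 0.703
grasp_force: 0.3
```

step_arm --plan "0 0 0 0 0 0 80;0 0 0 0 0 0 80"

```text
clock: 8.8
eef_pos: [421.1, 243.2, 0.3]
tcp_rot: [3.138, -0.352, 1.275]
contact_force: [-0.6, 0.5, -0.4]
opening: 0.685
grasp_force: 0.4
```

Run:
```python
from h import *
R=tool(20);x,z=R[:,0],R[:,2]
go(BAR+17*z+2*x,R);s=cur()[2];print(s['eef_pos'],s['opening'],s['contact_force'],s['wrist_torque'],s['grasp_force'],s['qpos'])
```

```text
turn [-0.11  0.25  0.02] shift [-3.  -1.4 -6.6] rows 0.032301982388588495 0.14716433184912087
[4.21056079e+02 2.43221111e+02 2.85290294e-01] 0.684994941198001 [-0.63402781  0.49943001 -0.37561155] [-0.09400211  0.23889788  0.03823085] 0.40078578516840935 [ 0.31849648  0.46371579  2.2509448   0.93876547  0.35400072 -0.26276364]
```

step_arm --plan "0 0 0 -3 -1.5 0 75;0 0 0 -3 -1.5 -3 75;0 0 0 -3 -1.5 -6 75;0 0 0 -3 -1.5 -6 75"

```text
clock: 9.2
eef_pos: [417.7, 241.5, -6.5]
tcp_rot: [3.139, -0.352, 1.275]
contact_force: [-0.4, 0.4, 0.5]
opening: 0.703
grasp_force: 0.0
```

step_arm --plan "0 0 0 0 0 0 100;0 0 0 0 0 0 100;0 0 0 0 0 0 130;0 0 0 0 0 0 130;0 0 0 0 0 0 130" --force 40

```text
clock: 9.7
eef_pos: [417.8, 241.5, -6.1]
tcp_rot: [3.138, -0.352, 1.275]
contact_force: [0.0, -3.6, 2.2]
opening: 0.641
grasp_force: 41.9
```

Run:
```python
from h import *
p0=np.array([417.8,241.5,-6.1])
arc(p0,0,[1,2.5,4.5,7,10,13,16,19],130)
arc(p0,19,[23,27,31,35,39,43,47,51],130)
arc(p0,51,[55,59,62,65,67,69,71,72],130)
arc(p0,72,[72.7,73.4,74,74.5,75,75.5],130)
```

```text
-1.0 0.3 0 -0.0 -0.1 2.8 130;-2.4 0.7 0 -0.0 -0.1 7.1 130;-4.3 1.3 0 0.0 0.0 12.8 130;-6.7 2.0 0 0.1 0.4 19.9 130;-9.6 2.9 0 0.4 1.4 28.3 130;-12.4 3.8 0 0.8 2.7 36.8 130;-15.3 4.7 0 1.4 4.4 45.1 130;-18.2 5.6 0 2.0 6.6 53.3 130
-3.8 1.2 0 1.1 3.5 10.8 130;-7.7 2.3 0 2.4 7.7 21.2 130;-11.5 3.5 0 3.9 12.6 31.4 130;-15.3 4.7 0 5.6 18.2 41.1 130;-19.1 5.8 0 7.5 24.4 50.5 130;-23.0 7.0 0 9.6 31.2 59.3 130;-26.8 8.2 0 11.8 38.6 67.6 130;-30.6 9.4 0 14.2 46.6 75.4 130
-3.8 1.2 0 2.6 8.4 7.2 130;-7.7 2.3 0 5.3 17.3 13.7 130;-10.5 3.2 0 7.4 24.3 18.2 130;-13.4 4.1 0 9.6 31.4 22.3 130;-15.3 4.7 0 11.1 36.3 24.8 130;-17.2 5.3 0 12.6 41.3 27.1 130;-19.1 5.8 0 14.2 46.3 29.3 130;-20.1 6.1 0 14.9 48.8 30.3 130
-0.7 0.2 0 0.5 1.8 0.7 130;-1.3 0.4 0 1.1 3.6 1.3 130;-1.9 0.6 0 1.6 5.1 1.9 130;-2.4 0.7 0 2.0 6.4 2.3 130;-2.9 0.9 0 2.4 7.7 2.7 130;-3.3 1.0 0 2.8 9.0 3.1 130
```

step_arm --plan "-1.0 0.3 0 0 -0.1 2.8 130;-2.4 0.7 0 0 -0.1 7.1 130;-4.3 1.3 0 0.0 0.0 12.8 130;-6.7 2.0 0 0.1 0.4 19.9 130;-9.6 2.9 0 0.4 1.4 28.3 130;-12.4 3.8 0 0.8 2.7 36.8 130;-15.3 4.7 0 1.4 4.4 45.1 130;-18.2 5.6 0 2.0 6.6 53.3 130" --force 50

```text
clock: 10.5
eef_pos: [419.9, 248.0, 47.8]
tcp_rot: [3.138, -0.017, 1.275]
contact_force: [0.4, 1.5, -1.2]
opening: 0.639
grasp_force: 53.4
```

step_arm --plan "-3.8 1.2 0 1.1 3.5 10.8 130;-7.7 2.3 0 2.4 7.7 21.2 130;-11.5 3.5 0 3.9 12.6 31.4 130;-15.3 4.7 0 5.6 18.2 41.1 130;-19.1 5.8 0 7.5 24.4 50.5 130;-23.0 7.0 0 9.6 31.2 59.3 130;-26.8 8.2 0 11.8 38.6 67.6 130;-30.6 9.4 0 14.2 46.6 75.4 130"

```text
clock: 11.3
eef_pos: [434.1, 294.2, 124.3]
tcp_rot: [3.14, 0.544, 1.275]
contact_force: [-0.1, -4.9, 7.6]
opening: 0.638
grasp_force: 54.0
```

step_arm --plan "-3.8 1.2 0 2.6 8.4 7.2 130;-7.7 2.3 0 5.3 17.3 13.7 130;-10.5 3.2 0 7.4 24.3 18.2 130;-13.4 4.1 0 9.6 31.4 22.3 130;-15.3 4.7 0 11.1 36.3 24.8 130;-17.2 5.3 0 12.6 41.3 27.1 130;-19.1 5.8 0 14.2 46.3 29.3 130;-20.1 6.1 0 14.9 48.8 30.3 130"

```text
clock: 12.1
eef_pos: [449.2, 343.3, 155.8]
tcp_rot: [3.137, 0.911, 1.273]
contact_force: [1.0, -3.3, 17.3]
opening: 0.64
grasp_force: 54.5
```

step_arm --plan "-0.7 0.2 0 0.5 1.8 1.7 130;-1.3 0.4 0 1.1 3.6 2.3 130;-1.9 0.6 0 1.6 5.1 2.9 130;-2.4 0.7 0 2.0 6.4 3.3 130;-2.9 0.9 0 2.4 7.7 3.7 130;-3.3 1.0 0 2.8 9.0 4.1 130;-3.3 1 0 2.8 9 4.1 130"

```text
clock: 12.8
eef_pos: [452.0, 352.4, 159.3]
tcp_rot: [3.138, 0.969, 1.273]
contact_force: [1.0, -2.2, 14.1]
opening: 0.637
grasp_force: 54.3
```

Run:
```python
from h import *
s=cur()[2];print(s['eef_pos'],s['contact_force'],s['wrist_torque'],s['qpos'])
for n,tag in(('side','s6'),('top','t6')):
    im,d=snap(n,tag)
    c=r.get_calibration(n);K=np.array(c['K']);T=np.array(c['world_from_camera'])
    v,u=np.mgrid[0:400,0:640];uv=np.stack([u.ravel(),v.ravel()],1).astype(float)
    q=cv2.undistortPoints(uv[:,None],K,np.array([c['k1'],0,0,0,0.]))[:,0]
    dd=d.ravel();W=(np.column_stack([q,np.ones(len(q))])*dd[:,None])@T[:3,:3].T+T[:3,3]
    I=im.reshape(-1,3).astype(int);near=(dd>0)&(np.linalg.norm(W[:,:2]-HEEL[:2],axis=1)<200)
    m=near&(I[:,2]>I[:,0]+30)&(W[:,2]<40)
    if m.sum()>20:
        A=np.column_stack([W[m][:,:2],np.ones(m.sum())]);k=np.linalg.lstsq(A,W[m][:,2],rcond=None)[0]
        print(n,'pad n',m.sum(),'mean',np.round(W[m].mean(0),1),'slope',np.round(k,3),'bbox',np.round(W[m].min(0)),np.round(W[m].max(0)))
im=np.load('t6.npz')['im'];im2=np.load('s6.npz')['im']
a=cv2.resize(im[175:255,130:240],(550,400));b=cv2.resize(im2[240:340,310:370],(240,400))
cv2.imwrite('pics/c7.png',np.hstack([a,b])[:,:,::-1])
```

```text
[452.02568894 352.37237734 159.34704235] [ 1.04164511 -2.23708559 14.11314518] [-1.19493636  0.69316234  0.18902381] [ 0.86306349  0.86438151  1.24994606 -0.36265497  1.93131456  1.19621683]
top pad n 165 mean [496.4 469.   11.9] slope [8.00e-03 3.00e-03 6.51e+00] bbox [434. 413.   6.] [527. 492.  17.]
```

View pics/c7.png

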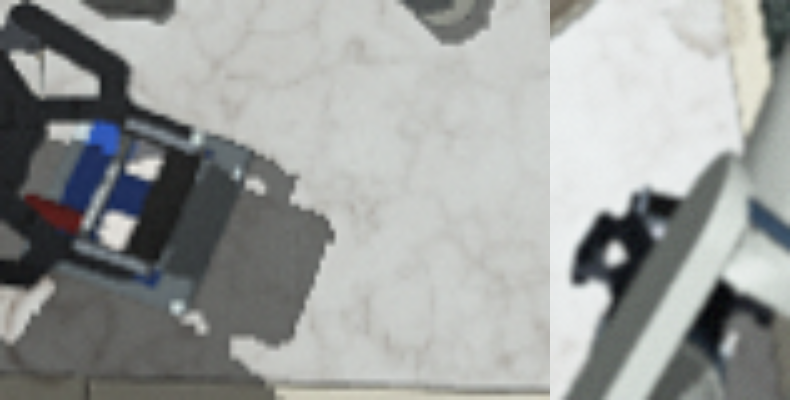

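The foot is down: the pad plane is level to about 0.5° at z ≈ 12. In the view, the bar, fork and red knob sit above the foot at left. Next I release and back off along the tool axis.

Run:
```python
from h import *
p,R,s=cur();print(np.round(-R[:,2]*np.array([[25],[60],[110]]),1))
```

```text
[[ 6.  19.7 14.2]
 [14.3 47.3 34. ]
 [26.2 86.8 62.3]]
```

step_arm --plan "0 0 0 0 0 0.5 70;0 0 0 0 0 0.5 40;0 0 0 0 0 0.5 40;0 0 0 6 19.7 14.2 40;0 0 0 14.3 47.3 34 40;0 0 0 26 87 62 40;0 0 0 35 125 100 40;0 0 0 35 165 130 40"

```text
clock: 13.7
eef_pos: [487.4, 514.7, 285.9]
tcp_rot: [3.139, 0.965, 1.273]
contact_force: [0.7, 1.2, 0.2]
opening: 0.836
grasp_force: 0.0
```

```bash
cat >> h.py <<'E'
def cloud(n,tag):
    im,d=snap(n,tag);c=r.get_calibration(n);K=np.array(c['K']);T=np.array(c['world_from_camera'])
    v,u=np.mgrid[0:400,0:640];uv=np.stack([u.ravel(),v.ravel()],1).astype(float)
    q=cv2.undistortPoints(uv[:,None],K,np.array([c['k1'],0,0,0,0.]))[:,0]
    dd=d.ravel();W=(np.column_stack([q,np.ones(len(q))])*dd[:,None])@T[:3,:3].T+T[:3,3]
    return uv,W,im.reshape(-1,3).astype(int),dd>0,q,T
def zray(q,T,z): # points on plane z along rays
    w=np.column_stack([q,np.ones(len(q))])@T[:3,:3].T;return T[:3,3]+w*((z-T[2,3])/w[:,2])[:,None]
E
python3 - <<'E'
from h import *
print(cur()[0],cur()[2]['contact_force'])
for n,tag in(('top','t7'),('side','s7')):
    uv,W,I,ok,q,T=cloud(n,tag);near=ok&(np.linalg.norm(W[:,:2]-HEEL[:2],axis=1)<190)&(W[:,2]>3)
    red=near&(I[:,0]>110)&(I[:,1]<70)&(I[:,2]<90)
    print(n,'red',red.sum(),np.round(np.median(W[red],0),1) if red.any() else '', np.round(W[red].min(0)) if red.any() else '',np.round(W[red].max(0)) if red.any() else '')
    blk=near&(I.max(1)<50)&(W[:,2]>130)&(W[:,2]<190)
    print('black',blk.sum(),np.round(np.median(W[blk],0),1) if blk.any() else '',cv2.minAreaRect(W[blk][:,:2].astype(np.float32)) if blk.sum()>5 else '')
    pad=near&(I[:,2]>I[:,0]+30)&(W[:,2]<30)
    if pad.sum()>30: 
        P=zray(q[pad],T,11);print('pad',pad.sum(),P.mean(0),cv2.minAreaRect(P[:,:2].astype(np.float32)))
    blu=near&(I[:,2]>I[:,0]+50)&(W[:,2]>35)
    print('saddle',blu.sum(),np.round(np.median(W[blu],0),1) if blu.any() else '')
im=np.load('t7.npz')['im'][175:255,130:240];im2=np.load('s7.npz')['im'][240:340,310:370]
cv2.imwrite('pics/c8.png',np.hstack([cv2.resize(im,(550,400)),cv2.resize(im2,(240,400))])[:,:,::-1])
E
```

```text
[487.37320598 514.67748913 285.94584417] [0.67994836 1.22771959 0.18513849]
top red 44 [452.9 425.8 159.6] [445. 413. 154.] [460. 438. 166.]
black 148 [456.3 364.1 172.7] ((457.04107666015625, 364.344970703125), (15.235868453979492, 52.5489501953125), 70.2481460571289)
pad 261 [485.89476833 471.40172917  11.        ] ((484.61572265625, 455.7393798828125), (75.3853530883789, 85.4464111328125), 72.41806030273438)
saddle 22 [454.8 401.3 150.7]
side red 37 [450.7 428.3 160.1] [444. 414. 155.] [458. 441. 169.]
black 77 [456.3 369.3 173.9] ((455.80633544921875, 369.2687072753906), (11.395611763000488, 48.395423889160156), 74.08717346191406)
pad 554 [478.97222561 443.10801943  11.        ] ((481.8381042480469, 436.0358581542969), (98.7667236328125, 85.86770629882812), 45.296268463134766)
saddle 145 [472.3 403.9  70.2]
```

```bash
cat >> h.py <<'E'
_a=np.radians(17.5);Lh=np.array([-np.sin(_a),-np.cos(_a),0]);Ly=np.array([np.cos(_a),-np.sin(_a),0])
HEEL=np.array([467,400.5,0]);ZL=np.cos(np.radians(15))*UP+np.sin(np.radians(15))*Lh;N=np.sin(np.radians(15))*UP-np.cos(np.radians(15))*Lh
SF=np.column_stack([Ly,N,ZL])  # stand frame columns: y, n(front), l(up leg)
def Rz(z,y):
    z=z/np.linalg.norm(z);y=y-z*(y@z);y/=np.linalg.norm(y);return np.column_stack([np.cross(y,z),y,z])
E
python3 - <<'E'
from h import *
p,R,s=cur()
for n,tag in(('top','t8'),('side','s8')):
    uv,W,I,ok,q,T=cloud(n,tag);t=(W-p)@R;m=ok&(abs(t[:,0])<16)&(abs(t[:,1])<60)&(t[:,2]>-60)&(t[:,2]<30)&(W[:,2]>200)
    tt=t[m];print(n,m.sum(),[ (round(b),np.round(np.percentile(tt[abs(tt[:,1]-b)<4][:,2],[50,95,100])).tolist() if (abs(tt[:,1]-b)<4).any() else '') for b in range(-56,57,8)])
    c=(W-HEEL)@SF;m=ok&(abs(c[:,0])<45)&(c[:,1]>-15)&(c[:,1]<60)&(c[:,2]>30)&(c[:,2]<190)
    c=c[m];g=I[m]
    for lo in range(30,190,6):
        b=c[(c[:,2]>=lo)&(c[:,2]<lo+6)]
        if len(b)>3: print(lo,len(b),'n pct',np.round(np.percentile(b[:,1],[5,50,95])),'y',np.round(np.percentile(b[:,0],[3,97])),g[(c[:,2]>=lo)&(c[:,2]<lo+6)].mean(0).round())
K=np.array([452.3,427,157]);
for sg in(1,-1):
    go(K+55*N,Rz(-N,sg*(Ly+ZL)))
print((K-HEEL)@SF)
E
```

```text
top 352 [(-56, [-58.0, -56.0, -56.0]), (-48, [-42.0, -23.0, -21.0]), (-40, [-38.0, -17.0, -15.0]), (-32, [-29.0, -26.0, -26.0]), (-24, ''), (-16, ''), (-8, ''), (0, ''), (8, ''), (16, ''), (24, ''), (32, ''), (40, [-36.0, -16.0, -15.0]), (48, [-43.0, -24.0, -22.0]), (56, [-58.0, -56.0, -56.0])]
30 6 n pct [0. 1. 1.] y [-23.  23.] [61. 64. 66.]
36 10 n pct [0. 1. 1.] y [-27.  24.] [60. 64. 65.]
42 7 n pct [1. 1. 2.] y [-18.  28.] [65. 70. 70.]
48 8 n pct [-0.  0.  1.] y [-25.  27.] [58. 63. 62.]
54 6 n pct [0. 1. 1.] y [-27.  22.] [62. 66. 67.]
60 8 n pct [0. 1. 1.] y [-26.  25.] [61. 65. 66.]
66 8 n pct [0. 1. 1.] y [-29.  28.] [60. 64. 64.]
72 7 n pct [0. 1. 1.] y [-26.  15.] [58. 62. 63.]
78 9 n pct [0. 1. 1.] y [-21.  23.] [59. 63. 64.]
84 9 n pct [0. 1. 1.] y [-30.  26.] [62. 67. 68.]
90 9 n pct [0. 1. 1.] y [-26.  28.] [59. 63. 64.]
96 8 n pct [0. 1. 1.] y [-25.  24.] [60. 65. 66.]
102 8 n pct [0. 1. 1.] y [-22.  26.] [61. 65. 66.]
108 12 n pct [0. 1. 1.] y [-27.  28.] [62. 67. 67.]
114 6 n pct [1. 1. 1.] y [-26.  17.] [60. 64. 65.]
120 10 n pct [0. 1. 1.] y [-28.  28.] [62. 66.
[... 1448 characters left out ...]
7. 124.]
132 13 n pct [18. 36. 47.] y [-24.  32.] [150. 155. 161.]
138 205 n pct [ 5. 20. 45.] y [-35.  33.] [184. 190. 198.]
144 104 n pct [ 5. 33. 54.] y [-32.  27.] [156. 147. 153.]
150 16 n pct [ 2.  9. 52.] y [-30.  27.] [139. 107. 110.]
162 8 n pct [14. 16. 17.] y [-19.  19.] [60. 66. 71.]
168 25 n pct [13. 17. 19.] y [-27.  20.] [41. 46. 47.]
174 79 n pct [ 3. 12. 18.] y [-28.  25.] [51. 52. 53.]
180 16 n pct [ 7. 11. 16.] y [-21.  20.] [46. 48. 47.]
turn [-29.92 -33.63 -19.68] shift [ -18.3  -37.3 -112.4] rows 5.718993834858642 2.3965884123243906
turn [ 27.   120.14  56.51] shift [ -18.3  -37.3 -112.4] rows 15.77226622708505 2.3965884123243906
[-21.98834286  60.77716106 146.2531691 ]
```

Run:
```python
from h import *
p,R,s=cur()
for n,tag in(('top','t9'),('side','s9')):
    uv,W,I,ok,q,T=cloud(n,tag);c=(W-HEEL)@SF
    m=ok&(abs(c[:,0])>13)&(abs(c[:,0])<33)&(c[:,1]>9)&(c[:,1]<30)&(c[:,2]>130)&(c[:,2]<152)&(I.min(1)>150)
    print(n,'fork top l',m.sum(),np.round(np.percentile(c[m][:,2],[10,50,90]),1))
    for nn in (12,18,24,30,36,40,44,48):
        k=ok&(abs(c[:,1]-nn)<3)&(abs(c[:,0])<40)&(c[:,2]>125)&(c[:,2]<160);print(nn,k.sum(),np.round(np.percentile(c[k][:,2],[10,50,90]),1) if k.any() else '',np.round(np.percentile(c[k][:,0],[2,98])) if k.any() else '')
    k=ok&(I[:,0]>110)&(I[:,1]<70)&(abs(c[:,0])<60)&(c[:,2]>100)&(c[:,2]<220)&(c[:,1]>30)
    print('knob',k.sum(),np.round(np.percentile(c[k],[3,50,97],axis=0),1).tolist())
    t=(W-p)@R;m=ok&(t[:,2]>-30)&(t[:,2]<20)&(abs(t[:,1])<60)&(abs(t[:,0])<25)&(W[:,2]>200);print('finger x',np.round(np.percentile(t[m][:,0],[3,50,97])))
```

```text
top fork top l 60 [139.1 141.5 143.4]
12 14 [139.1 142.2 143. ] [-35.  35.]
18 13 [139.2 141.2 143.3] [-35.  34.]
24 37 [139.7 141.6 144. ] [-35.  34.]
30 52 [139.  141.7 143.6] [-34.  35.]
36 48 [139.9 142.  145.8] [-33.  34.]
40 59 [140.4 145.3 149.2] [-25.  34.]
44 41 [141.6 144.9 150.2] [-26.  36.]
48 14 [144.  149.3 152. ] [-27.  32.]
knob 43 [[-25.0, 47.6, 146.1], [-20.9, 60.8, 149.9], [-16.6, 72.8, 152.5]]
finger x [-13.  -9.   4.]
side fork top l 86 [140.3 142.2 145.2]
12 45 [140.  142.4 145.8] [-33.  34.]
18 51 [138.7 141.7 144.3] [-36.  30.]
24 35 [139.5 141.7 144.8] [-36.  32.]
30 32 [139.3 142.5 145.1] [-36.  32.]
36 28 [139.1 142.6 144.6] [-36.  33.]
40 31 [139.4 144.  147.5] [-34.  31.]
44 55 [138.7 144.4 148.4] [-29.  33.]
48 26 [137.2 144.  149.8] [-28.  33.]
knob 38 [[-28.3, 48.4, 146.2], [-23.3, 62.0, 148.9], [-18.4, 74.1, 153.7]]
finger x [-12.  -8.   3.]
```

```bash
cat >> h.py <<'E'
def S(y,n,l): return HEEL+SF@np.array([y,n,l])
def knob(phi,n=60.5): return S(30-52*np.cos(phi),n,137.8+52*np.sin(phi))
RK=Rz(-N,Ly+ZL)
E
python3 - <<'E'
from h import *
go(knob(.19)+60*N,RK)
E
```

```text
turn [-29.78 -33.77 -19.51] shift [ -16.1  -31.8 -108.9] rows 5.712402785507455 2.291355046042592
```

step_arm --plan "-5 -5.6 -3.2 0 10 0 180;-10 -11.2 -6.4 0 20 -20 180;-15 -17 -9.7 0 20 -50 180;-20 -22.5 -13 0 0 -80 180;-25 -28 -16.2 -8 -16 -108.9 180;-29.8 -33.8 -19.5 -16 -32 -108.9 180;-29.8 -33.8 -19.5 -16 -32 -108.9 180"

```text
clock: 14.7
eef_pos: [470.2, 478.7, 172.2]
tcp_rot: [1.921, 0.753, -0.06]
contact_force: [1.1, 0.3, 0.1]
opening: 0.294
grasp_force: 0.0
```

```bash
cat > tips.py <<'E'
from h import *
import sys
p,R,s=cur();print(p,s['tcp_rot'],s['opening'],s['contact_force'],s['qpos'])
for n,tag in(('top',sys.argv[1]+'t'),('side',sys.argv[1]+'s')):
    uv,W,I,ok,q,T=cloud(n,tag);t=(W-p)@R;m=ok&(t[:,2]>-50)&(t[:,2]<15)&(abs(t[:,1])<45)&(abs(t[:,0])<25)
    tt=t[m];print(n,m.sum());
    for lo in range(-50,15,5):
        b=tt[(tt[:,2]>=lo)&(tt[:,2]<lo+5)]
        if len(b): print(lo,len(b),'y',np.round(np.percentile(b[:,1],[2,25,50,75,98])),'x',np.round(np.percentile(b[:,0],[2,98])))
    c=(W-HEEL)@SF;k=ok&(I[:,0]>110)&(I[:,1]<70)&(abs(c[:,0])<90)&(c[:,2]>100)&(c[:,2]<220)&(c[:,1]>30)
    if k.any():print('knob',k.sum(),np.round(np.percentile(c[k],[3,50,97],axis=0),1).tolist())
E
python3 tips.py a; python3 -c "
from h import *
go(knob(.19)+60*N,RK)"
```

```text
[470.24202329 478.7241294  172.1980143 ] [ 1.92145066  0.75332027 -0.06008549] 0.2935490453145089 [1.13526107 0.25354127 0.11224402] [ 0.94933135  1.23967217  0.66894994 -0.507501    2.473575    1.8634908 ]
top 366
-50 56 y [-31. -15.  21.  29.  37.] x [-14.  11.]
-45 40 y [-22. -13.  16.  26.  28.] x [-13.   7.]
-40 42 y [-26. -14.  15.  23.  27.] x [-13.   9.]
-35 40 y [-19. -13.   1.  21.  27.] x [-12.  10.]
-30 43 y [-19. -14.  14.  25.  28.] x [-11.  10.]
-25 39 y [-25. -14.  12.  22.  26.] x [-12.  10.]
-20 39 y [-25. -14. -12.  23.  27.] x [-12.   8.]
-15 40 y [-17. -14.  15.  18.  25.] x [-12.  10.]
-10 27 y [-20. -16.  14.  18.  20.] x [-11.   7.]
knob 44 [[-25.2, 47.7, 146.0], [-21.0, 60.5, 149.8], [-16.8, 72.3, 152.8]]
side 213
-50 21 y [-18. -15. -12.  16.  27.] x [-16.   5.]
-45 26 y [-18. -14. -11.  20.  26.] x [-16.   6.]
-40 33 y [-19. -13. -11.  24.  27.] x [-16.   4.]
-35 30 y [-25. -12.  15.  22.  27.] x [-15.   5.]
-30 27 y [-22. -14. -12.  21.  25.] x [-16.   8.]
-25 27 y [-19. -14.  14.  22.  26.] x [-16.   5.]
-20 25 y [-15. -14.  12.  23.  26.] x [-15.   7.]
-15 20 y [-19. -14. -12.  17.  20.] x [-14.   5.]
-10 4 y [-14. -14. -13.  -6.  16.] x [-5.  1.]
knob 38 [[-28.3, 47.7, 144.6], [-23.4, 62.0, 148.8], [-18.4, 75.2, 151.3]]
turn [-0.1  -0.09 -0.17] shift [-0.7 -0.1 -1.9] rows 0.025237570082685748 0.04102298312898427
```

```bash
cat >> h.py <<'E'
D=(Ly+ZL)/np.sqrt(2)
def karc(base,phis,off,nn,hand):
    out=[]
    for f in phis:
        v=knob(f,nn)+off*D-base;out.append('0 0 0 %.1f %.1f %.1f %d'%(*v,hand))
    print(';'.join(out))
E
python3 - <<'E'
from h import *
p,R,s=cur()
print(np.round([knob(.19,n)-p for n in (100,80,60,43)],1))
karc(knob(.19,43),[.19,.4,.62,.84,1.06,1.28,1.5,1.7,1.78],6,43,180)
E
```

```text
[[ -6.7 -19.   -7.2]
 [-12.5 -37.4 -12.4]
 [-18.3 -55.9 -17.6]
 [-23.2 -71.5 -22. ]]
0 0 0 3.7 -2.3 4.1 180;0 0 0 5.9 -5.9 14.2 180;0 0 0 10.5 -10.0 23.8 180;0 0 0 17.1 -14.4 32.0 180;0 0 0 25.4 -18.8 38.4 180;0 0 0 35.1 -23.1 42.7 180;0 0 0 45.6 -27.0 44.7 180;0 0 0 55.6 -30.0 44.4 180;0 0 0 59.5 -31.1 43.7 180
```

step_arm --plan "0 0 0 -6.7 -19 -7.2 180;0 0 0 -12.5 -37.4 -12.4 180;0 0 0 -18.3 -55.9 -17.6 180;0 0 0 -23.2 -71.5 -22 180;0 0 0 -23.2 -71.5 -22 180"

```text
clock: 15.3
eef_pos: [447.9, 410.2, 155.0]
tcp_rot: [1.938, 0.751, -0.046]
contact_force: [0.4, 0.1, -0.5]
opening: 0.293
grasp_force: 0.0
```

Run:
```python
from h import *
p,R,s=cur();print(p-knob(.19,43),(p-knob(.19,43))@SF,s['contact_force'],s['wrist_torque'],s['qpos'])
```

```text
[-0.04240884  0.22489198  1.24493077] [-0.10807235  0.5170687   1.15029903] [ 0.44594959  0.10376933 -0.48153637] [ 0.42582322 -0.22549865  0.05513802] [ 0.92620527  1.12328022  0.95966509 -0.44757359  2.29660353  1.95409339]
```

step_arm --plan "0 0 0 5.9 -5.9 13 180;0 0 0 10.5 -10 22.6 180;0 0 0 17.1 -14.4 30.8 180;0 0 0 25.4 -18.8 37.2 180;0 0 0 35.1 -23.1 41.5 180;0 0 0 45.6 -27 43.5 180;0 0 0 55.6 -30 43.2 180;0 0 0 59.5 -31.1 42.5 180"

```text
clock: 16.1
eef_pos: [508.3, 378.8, 195.5]
tcp_rot: [1.934, 0.749, -0.05]
contact_force: [-0.9, 0.7, -0.2]
opening: 0.296
grasp_force: 0.3
```

```bash
python3 tips.py b | grep -v y
```

```text
[508.30817219 378.7606043  195.5337468 ] [ 1.93383794  0.74942686 -0.05008105] 0.2963264300238329 [-0.92486796  0.66936003 -0.16213998] [ 0.85352833  1.10138285  0.91232053 -0.564207    2.32860914  1.83449083]
top 404
knob 51 [[33.3, 46.7, 191.9], [37.5, 60.1, 194.0], [42.3, 73.1, 197.0]]
side 215
knob 28 [[30.7, 50.2, 189.7], [34.9, 63.5, 194.3], [38.3, 73.9, 198.0]]
```

Run:
```python
from h import *
print(np.round(D*4,1),np.round([-3*D+k*N for k in(0,40,80,120)],1))
# syringe grasp pose
p,R,s=cur()
ys=np.array([0,-1,0.]);b=np.array([443.7,-103.6,8.5])
for sg in (1,-1):
    Rg=Rz(-UP,sg*np.array([1.,0,0]));go(b+np.array([0,0,150]),Rg)
```

```text
[ 2.5 -1.5  2.7] [[ -1.9   1.2  -2. ]
 [  9.8  38.    8.3]
 [ 21.4  74.9  18.7]
 [ 33.  111.7  29. ]]
turn [76.03 18.77 52.98] shift [ -64.  -482.6  -36.8] rows 11.007412462180481 9.763249959695493
turn [ 21.03 -85.16 -97.81] shift [ -64.  -482.6  -36.8] rows 15.295122855597908 9.763249959695493
```

Run:
```python
from h import *
uv,W,I,ok,q,T=cloud('top','t10')
m=ok&(uv[:,0]>225)&(uv[:,0]<375)&(uv[:,1]>70)&(uv[:,1]<230)&(W[:,2]>25)
B=W[m]
for lo in range(25,450,50):
    b=B[(B[:,2]>=lo)&(B[:,2]<lo+50)]
    if len(b)>5:
        i=b[:,0].argmin();print(lo,len(b),'x',b[:,0].min().round(),'at y',b[i,1].round(),'y',np.percentile(b[:,1],[1,99]).round())
for u,v in((283,222),(243,150),(363,165)): print(px2w('top',None,u,v,z=0).round())
```

```text
25 1478 x 473.0 at y 79.0 y [-172.  263.]
75 887 x 485.0 at y 78.0 y [-136.  188.]
125 1046 x 497.0 at y 71.0 y [-117.  175.]
175 1054 x 508.0 at y 65.0 y [-106.  164.]
225 1488 x 520.0 at y 68.0 y [-92. 150.]
275 790 x 535.0 at y 69.0 y [-87. 138.]
325 4895 x 538.0 at y 65.0 y [-68. 127.]
[475.  82.   0.]
[693. 215.   0.]
[ 657. -151.    0.]
```

step_arm --plan "0 0 0 2.5 -1.5 2.7 180;0 0 0 2.5 -1.5 2.7 180;0 0 0 -2 1 -2 180;0 0 0 9.8 38 8.3 180;0 0 0 21 75 19 120;0 0 0 10 112 60 80;0 0 0 -20 112 100 60"

```text
clock: 16.95
eef_pos: [489.7, 493.6, 287.2]
tcp_rot: [1.93, 0.752, -0.051]
contact_force: [0.1, -0.2, -0.5]
opening: 0.76
grasp_force: 0.0
```

```bash
python3 tips.py d | grep -E "knob|\["
python3 - <<'E'
from h import *
go(np.array([330,300,300.]),Rz(-UP,np.array([1.,0,0])))
E
```

```text
[489.67956377 493.57526071 287.18288222] [ 1.92970831  0.75167601 -0.05148931] 0.7602110943547241 [ 0.07570044 -0.24276693 -0.48989226] [ 0.94300165  1.18564451  0.53298554 -0.6718019   2.62190449  1.66650439]
-50 42 y [-40. -33. -32.  39.  44.] x [-12.   9.]
-45 40 y [-37. -33. -32.  39.  43.] x [-12.  10.]
-40 35 y [-38. -33. -32.  37.  43.] x [-12.  10.]
-35 41 y [-44. -34. -32.  36.  45.] x [-12.  12.]
-30 42 y [-39. -33. -32.  40.  45.] x [-11.   9.]
-25 45 y [-37. -33. -31.  40.  45.] x [-12.  11.]
-20 47 y [-38. -33.  34.  40.  43.] x [-12.   9.]
-15 35 y [-38. -33.  33.  39.  41.] x [-10.   7.]
knob 46 [[38.2, 46.5, 191.7], [42.0, 58.9, 194.0], [46.7, 72.4, 196.7]]
-50 17 y [-31. -29. -28.  41.  44.] x [-24.  -3.]
-45 17 y [-31. -30.  33.  40.  44.] x [-24.  -5.]
-40 19 y [-31. -30.  35.  41.  44.] x [-23.  -5.]
-35 22 y [-33. -32. -31.  41.  44.] x [-24.  -2.]
-30 20 y [-34. -31. -30.  37.  45.] x [-22.  -4.]
-25 22 y [-33. -32. -30.  39.  43.] x [-24.  -1.]
-20 18 y [-33. -32. -31.  39.  41.] x [-23.  -2.]
-15 1 y [38. 38. 38. 38. 38.] x [-10. -10.]
knob 26 [[35.7, 50.2, 190.5], [39.0, 61.9, 194.6], [42.9, 72.4, 197.9]]
turn [75.59 18.94 53.02] shift [-156.6 -194.5    2.9] rows 10.972719741495006 4.9943264606775175
```

step_arm --plan "7 2 5 -40 -20 10 40;14 4 10 -80 -60 10 40;21 5.3 15 -120 -110 10 40;28 7 20 -150 -160 10 40;35 9 25 -157 -195 10 40;42 10.6 30 -157 -235 10 40;50 12.5 35 -157 -275 10 40;58 14.5 40.5 -157 -315 10 40"

```text
clock: 17.85
eef_pos: [331.6, 186.3, 302.2]
tcp_rot: [2.96, 0.405, 1.235]
contact_force: [1.9, -1.0, 2.6]
opening: 0.842
grasp_force: 0.0
```

Run:
```python
from h import *
print(cur()[0],cur()[2]['qpos'])
go(np.array([443.7,-103.6,150.]),Rz(-UP,np.array([1.,0,0])))
```

```text
[331.62037982 186.31682301 302.22678017] [ 0.81015099  0.04722043  1.91735714 -0.33185265  1.48112525  1.18934755]
turn [24.62  6.28 16.8 ] shift [ 112.1 -289.9 -152.2] rows 3.546568582889659 6.92204010746887
```

step_arm --plan "6 1.5 4 0 -50 0 90;12 3 8 0 -100 0 120;18 4.5 12 5 -150 -10 150;24.6 6.3 16.8 25 -195 -30 150;24.6 6.3 16.8 60 -230 -60 150;24.6 6.3 16.8 95 -265 -100 150;24.6 6.3 16.8 112 -290 -140 150;24.6 6.3 16.8 112 -290 -190 150"

```text
clock: 18.65
eef_pos: [426.0, -75.7, 171.3]
tcp_rot: [3.139, 0.007, 1.563]
contact_force: [0.1, 1.0, -1.0]
opening: 0.413
grasp_force: 0.0
```

Run:
```python
from h import *
r.grab_frame('top')
print(cur()[0],cur()[2]['qpos'],cur()[2]['opening'])
uv,W,I,ok,q,T=cloud('side','s11');p,R,s=cur()
# syringe points seen by side: above table, near
m=ok&(W[:,2]>4)&(W[:,2]<30)&(W[:,0]>410)&(W[:,0]<480)&(W[:,1]>-240)&(W[:,1]<-20)
for lo in range(-240,-20,12):
    b=W[m&(W[:,1]>=lo)&(W[:,1]<lo+12)]
    if len(b):print(lo,len(b),b.mean(0).round(1),np.percentile(b[:,0],[5,95]).round())
go(np.array([443.5,-103.6,-3]),Rz(-UP,np.array([1.,0,0])))
```

```text
[423.67575217 -76.47002363 164.04595167] [-0.17575359  0.12884295  2.08790309 -0.00968831  0.93051699 -0.16330783] 0.41678128945463994
-240 6 [ 456.6 -237.3    5. ] [442. 467.]
-228 5 [ 461.4 -222.5    8. ] [454. 470.]
-216 14 [ 451.4 -211.4    9.6] [435. 476.]
-204 6 [ 445.2 -198.     8.3] [441. 451.]
-192 4 [ 435.3 -184.8   10.4] [418. 444.]
-180 3 [ 442.5 -172.6   10.8] [442. 443.]
-168 6 [ 441.5 -162.3    9.3] [422. 458.]
-156 24 [ 444.8 -150.    12.8] [426. 460.]
-144 15 [ 441.7 -138.8   11.1] [425. 456.]
-132 10 [ 446.2 -124.1   11.2] [434. 467.]
-120 14 [ 445.5 -114.4   10.5] [433. 461.]
-108 14 [ 448.2 -100.9   10.4] [434. 474.]
-96 14 [437.5 -88.7  10.4] [423. 447.]
-84 7 [440.6 -78.2  12.1] [431. 449.]
-72 14 [444.3 -65.9  13.1] [434. 457.]
-60 6 [442.4 -53.1   9.4] [422. 461.]
-48 5 [440.4 -43.9  12.8] [431. 447.]
-36 6 [444.  -30.1   4.9] [419. 474.]
-24 2 [429.3 -22.6   6.6] [418. 441.]
turn [ 0.31 -0.57  0.45] shift [  21.7  -28.9 -169.3] rows 0.09199769685147727 3.4619819217445165
```

step_arm --plan "0.3 -0.6 0.5 21 -28 0 150;0.3 -0.6 0.5 21 -28 -40 150;0.3 -0.6 0.5 21 -28 -80 150;0.3 -0.6 0.5 21 -28 -110 150;0.3 -0.6 0.5 21 -28 -130 150;0.3 -0.6 0.5 21 -28 -130 150"

```text
clock: 19.35
eef_pos: [443.2, -100.0, 40.0]
tcp_rot: [3.137, 0.0, 1.575]
contact_force: [-0.1, 0.3, 0.3]
opening: 0.411
grasp_force: 0.0
```

Run:
```python
from h import *
go(np.array([443.5,-103.6,-3]),Rz(-UP,np.array([1.,0,0])));print(cur()[0])
```

```text
turn [ 0.02  0.27 -0.24] shift [  0.3  -3.6 -43. ] rows 0.042635862917453464 0.8630770576055156
[ 443.19663714 -100.0240198    40.00436437]
```

step_arm --plan "0 0.3 -0.2 0.3 -3.6 -15 150;0 0.3 -0.2 0.3 -3.6 -28 150;0 0.3 -0.2 0.3 -3.6 -35 150;0 0.3 -0.2 0.3 -3.6 -39 150;0 0.3 -0.2 0.3 -3.6 -41 150;0 0.3 -0.2 0.3 -3.6 -41 150"

```text
clock: 19.95
eef_pos: [445.6, -104.7, 0.5]
tcp_rot: [3.138, 0.001, 1.571]
contact_force: [-0.6, 0.2, 0.2]
opening: 0.412
grasp_force: 0.0
```

step_arm --plan "0 0 0 -2 1 -2 150;0 0 0 -2 1 -4 150;0 0 0 -2 1 -4 200;0 0 0 -2 1 -4 225;0 0 0 -2 1 -4 235;0 0 0 -2 1 -4 235" --force 30

```text
clock: 20.55
eef_pos: [443.3, -103.8, -3.9]
tcp_rot: [3.138, 0.001, 1.571]
contact_force: [-0.8, -0.1, 1.8]
opening: 0.141
grasp_force: 30.9
```

step_arm --plan "0 0 0 -2 0 20 235;0 0 0 -10 10 60 235;0 0 0 -30 30 110 235;0 0 0 -60 60 160 235;0 0 0 -90 100 210 235;0 0 0 -110 150 240 235;0 0 0 -110 200 260 235;0 0 0 -110 200 260 235"

```text
clock: 21.35
eef_pos: [333.1, 93.9, 255.5]
tcp_rot: [3.137, 0.001, 1.57]
contact_force: [1.1, 0.1, -1.7]
opening: 0.144
grasp_force: 30.7
```

```bash
cat >> h.py <<'E'
RH=Rz(-N,Ly)
def hang(dn,dl,dy=0,t=12.4,bx=0): return S(dy,29+dn,145.8-47+dl)-t*N-bx*ZL
E
python3 - <<'E'
from h import *
p,R,s=cur();print(p,s['opening'],s['grasp_force'],s['contact_force'])
for n,tag in(('top','t12'),('side','s12')):
    uv,W,I,ok,q,T=cloud(n,tag);t=(W-p)@R
    m=ok&(abs(t[:,1])<26)&(t[:,2]>-28)&(t[:,2]<12)&(abs(t[:,0])<140)
    for lo in range(-140,130,10):
        b=t[m&(t[:,0]>=lo)&(t[:,0]<lo+10)]
        if len(b)>2:print(n,lo,len(b),'y',np.percentile(b[:,1],[5,50,95]).round(),'t',np.percentile(b[:,2],[5,50,95]).round())
print(hang(100,8));go(hang(100,8),RH)
E
```

```text
[333.06015765  93.94975643 255.53186467] 0.14353451219653715 30.69791662506759 [ 1.14636187  0.08586806 -1.68981604]
top -130 9 y [-14. -10.  12.] t [-17. -12. -10.]
top -120 37 y [-13.   2.  13.] t [-17. -14. -11.]
top -110 16 y [-5. -0.  2.] t [-16. -12. -11.]
top -100 14 y [-3. -0.  2.] t [-15. -13. -11.]
top -90 8 y [-1.  0.  1.] t [-15. -13. -11.]
top -80 10 y [-1. -0.  1.] t [-15. -13. -12.]
top -70 9 y [-2.  1.  1.] t [-16. -15. -13.]
top -60 29 y [-16.  -2.   6.] t [-22. -18. -12.]
top -50 69 y [-19.  -0.  17.] t [-20. -16. -11.]
top -40 6 y [-8. -1.  6.] t [-20. -17. -15.]
side -120 3 y [11. 13. 13.] t [-20. -19. -17.]
side -110 5 y [ 4.  8. 12.] t [-20. -19. -15.]
side -40 4 y [-15.  11.  13.] t [-23. -20. -14.]
side -10 6 y [-9. -7. -4.] t [-25. -21. -21.]
side 0 12 y [-8. -4. 17.] t [-24. -21. -19.]
side 10 31 y [-18.   0.  15.] t [-26. -21. -14.]
side 20 15 y [-7.  0.  5.] t [-25. -22. -17.]
side 30 13 y [-7.  1.  6.] t [-26. -23. -17.]
side 40 15 y [-7. -1.  3.] t [-27. -21. -17.]
side 50 8 y [-5. -2.  1.] t [-22. -20. -18.]
side 60 6 y [-4. -1.  2.] t [-23. -19. -16.]
[492.55550562 481.55170881 133.33917891]
turn [-74.48  11.66 -15.55] shift [ 158.   384.  -123.9] rows 8.96120510426663 8.66758915237302
```

step_arm --plan "0 0 0 0 50 10 235;-8 1.3 -1.7 0 100 20 235;-16 2.5 -3.3 0 150 30 235;-24 3.8 -5 0 200 40 235;-32 5 -6.7 10 250 45 235;-40 6.3 -8.4 20 300 45 235;-48 7.5 -10 40 345 40 235;-56 8.8 -11.7 70 380 30 235"

```text
clock: 22.25
eef_pos: [390.0, 453.9, 288.1]
tcp_rot: [-3.075, 0.951, 1.397]
contact_force: [2.4, 1.4, -0.4]
opening: 0.144
grasp_force: 30.8
```

Run:
```python
from h import *
p,R,s=cur();print(p,s['opening'],s['grasp_force'],s['qpos'])
go(hang(100,8)+np.array([0,20,60]),RH);go(hang(100,8),RH)
```

```text
[389.96758596 453.90966669 288.09487968] 0.1435778915482488 30.750786282587796 [ 1.00428337  0.79906172  1.06669654 -0.30892645  2.1817967   1.15802562]
turn [-20.33   3.27  -3.98] shift [102.6  47.6 -94.8] rows 2.4411548316239697 2.9511142484329365
turn [-20.33   3.27  -3.98] shift [ 102.6   27.6 -154.8] rows 2.4411548316239697 3.754340990198506
```

step_arm --plan "-7 1.1 -1.4 40 30 0 235;-14 2.2 -2.8 80 48 -20 235;-20.3 3.3 -4 103 48 -50 235;-20.3 3.3 -4 103 48 -95 235;-20.3 3.3 -4 103 38 -130 235;-20.3 3.3 -4 103 28 -155 235;-20.3 3.3 -4 103 28 -155 235;-20.3 3.3 -4 103 28 -155 235"

```text
clock: 23.05
eef_pos: [493.6, 478.5, 133.8]
tcp_rot: [-3.137, 1.306, 1.267]
contact_force: [0.7, 0.0, -0.4]
opening: 0.146
grasp_force: 30.8
```

```bash
cat > wing.py <<'E'
from h import *
import sys
p,R,s=cur();print(p,s['opening'],s['grasp_force'],s['contact_force'],s['qpos'])
e=(p-hang(0,0))@SF;print('tcp vs home (y,n,l)',e.round(1),'rot err',Rot.from_matrix(RH@R.T).as_rotvec(degrees=True).round(2))
for n in('top','side'):
    uv,W,I,ok,q,T=cloud(n,'w'+sys.argv[1]+n);t=(W-p)@R
    m=ok&(abs(t[:,1])<30)&(t[:,2]>-30)&(t[:,2]<8)&(t[:,0]>-135)&(t[:,0]<-30)
    b=t[m]
    w=b[(abs(b[:,1])>10)&(abs(b[:,1])<24)&(b[:,0]>-62)&(b[:,0]<-36)]
    if len(w)>3:print(n,'wing pts',len(w),'x,y,t pct',np.percentile(w,[5,50,95],axis=0).round(1).tolist())
    for lo in range(-130,-30,10):
        c=b[(b[:,0]>=lo)&(b[:,0]<lo+10)]
        if len(c)>3: print(lo,len(c),'y',np.percentile(c[:,1],[3,50,97]).round(),'t',np.percentile(c[:,2],[3,50,97]).round())
    c=(W-HEEL)@SF
    f=ok&(abs(c[:,0])>13)&(abs(c[:,0])<33)&(c[:,1]>9)&(c[:,1]<30)&(c[:,2]>130)&(c[:,2]<152)&(I.min(1)>120)
    if f.any():print('fork top',f.sum(),np.median(c[f][:,2]).round(1))
    f=ok&(abs(c[:,0])<60)&(abs(c[:,0])>25)&(c[:,1]>8)&(c[:,1]<38)&(c[:,2]>130)&(c[:,2]<152)
    if f.any():print('fork y',np.percentile(c[f][:,0],[2,98]).round(1))
    k=ok&(I[:,0]>110)&(I[:,1]<70)&(abs(c[:,0])<90)&(c[:,2]>100)&(c[:,2]<220)&(c[:,1]>30)
    if k.any():print('knob',k.sum(),np.round(np.percentile(c[k],[3,50,97],axis=0),1).tolist())
E
python3 wing.py a
```

```text
[493.63250441 478.52564758 133.84052512] 0.1458790255623796 30.776276292745024 [ 0.69744194  0.04978534 -0.40717766] [ 0.92891432  1.30876767  0.59303493 -0.52667255  2.46122462  1.05464052]
tcp vs home (y,n,l) [ 1.9 97.7  9.1] rot err [-0.18 -0.01  0.13]
top wing pts 28 x,y,t pct [[-51.9, -19.2, -17.9], [-49.5, -0.1, -12.5], [-45.4, 19.3, -6.8]]
-130 8 y [-12.  -9.  14.] t [-14.  -9.  -7.]
-120 20 y [-12.  -1.  12.] t [-14. -11.  -7.]
-60 46 y [-13.  -0.  11.] t [-19. -11.  -5.]
-50 32 y [-19.   0.  19.] t [-18. -10.  -5.]
fork top 62 142.1
fork y [-32.6  38. ]
knob 49 [[38.2, 45.8, 191.8], [42.2, 58.6, 194.4], [46.8, 71.8, 198.3]]
side wing pts 22 x,y,t pct [[-52.7, -22.5, -18.5], [-50.5, -13.6, -13.0], [-47.4, 15.9, -8.1]]
-130 9 y [-17. -12.  12.] t [-18. -12.  -8.]
-120 25 y [-15.  -3.   8.] t [-17. -14. -10.]
-90 5 y [-4. -1. -0.] t [-15. -15. -13.]
-60 47 y [-19.  -3.  13.] t [-21. -15.  -8.]
-50 24 y [-23.  -5.  14.] t [-21. -17.  -8.]
-40 7 y [-9. -4.  1.] t [-20. -18. -15.]
fork top 90 142.6
fork y [-34.7  33.7]
knob 28 [[35.3, 49.6, 190.0], [39.0, 63.2, 195.2], [42.8, 74.3, 199.2]]
```

```bash
cat > ins.py <<'E'
from h import *
import sys
p,R,s=cur();print(p.round(1),s['contact_force'].round(1),s['wrist_torque'].round(2),s['opening'],s['qpos'].round(2))
e=(p-hang(0,0))@SF;print('tcp vs home (y,n,l)',e.round(1),'rotfix',Rot.from_matrix(RH@R.T).as_rotvec(degrees=True).round(2))
for a in sys.argv[1:]:
    dn,dl,dy=map(float,a.split(','));print(a,(hang(dn,dl,dy)-p).round(1))
E
python3 ins.py 70,6,.5 45,6,.5 25,6,.5 12,6,.5
```

```text
[493.7 479.7 135.9] [ 1.  -0.1 -1. ] [ 0.57 -0.19 -0.01] 0.14043473008160134 [ 0.93  1.31  0.59 -0.53  2.46  1.06]
tcp vs home (y,n,l) [ 1.7 99.3 10.9] rotfix [-0.38  0.16  0.09]
70,6,.5 [ -9.3 -25.5 -12.3]
45,6,.5 [-16.5 -48.5 -18.7]
25,6,.5 [-22.3 -66.9 -23.9]
12,6,.5 [-26.1 -78.9 -27.3]
```

step_arm --plan "-0.3 0 0 -9.3 -25.5 -12.3 235;-0.3 0 0 -16.5 -48.5 -18.7 235;-0.3 0 0 -22.3 -66.9 -23.9 235;-0.3 0 0 -22.3 -66.9 -23.9 235;-0.3 0 0 -22.3 -66.9 -23.9 235"

```text
clock: 23.65
eef_pos: [471.5, 413.2, 112.0]
tcp_rot: [3.133, 1.307, 1.256]
contact_force: [-0.1, 0.6, -0.6]
opening: 0.144
grasp_force: 30.8
```

```bash
python3 wing.py b; python3 ins.py 12,6,.5 5,6,.5 0,6,.5
```

```text
[471.50115848 413.15905061 112.04382193] 0.14406157147416962 30.77550172805786 [-0.10482809  0.63319162 -0.64261803] [ 0.90664843  1.20408833  0.88208962 -0.46600143  2.2889799   1.15619359]
tcp vs home (y,n,l) [ 0.5 25.4  6. ] rot err [-0.08  0.16  0.07]
top wing pts 30 x,y,t pct [[-51.4, -20.3, -16.5], [-49.0, -10.9, -9.4], [-36.6, 19.6, 7.1]]
-130 10 y [-14.  10.  15.] t [-15. -12.  -8.]
-120 25 y [-14.  -1.  11.] t [-15. -11.  -8.]
-60 45 y [-17.  -1.  13.] t [-17. -10.  -4.]
-50 23 y [-19.   0.  19.] t [-16.  -8.  -4.]
-40 18 y [-25.  18.  29.] t [-2.  7.  8.]
fork top 62 142.1
fork y [-32.6  38.1]
knob 48 [[38.0, 45.7, 191.8], [42.1, 58.9, 194.7], [46.7, 71.9, 197.5]]
side wing pts 29 x,y,t pct [[-52.8, -21.8, -18.4], [-48.1, -12.7, -10.7], [-37.4, 21.9, 7.0]]
-130 5 y [-10.   9.  12.] t [-16. -14. -10.]
-120 21 y [-15.  -2.   9.] t [-17. -12.  -8.]
-110 4 y [-6. -3. -1.] t [-14. -13. -12.]
-100 5 y [-4. -2. -0.] t [-14. -13. -12.]
-90 4 y [-4. -2. -1.] t [-14. -14. -13.]
-70 4 y [-4. -3. -1.] t [-16. -15. -13.]
-60 38 y [-20.  -4.   7.] t [-20. -13.  -7.]
-50 32 y [-22.   3.  29.] t [-20. -15.   5.]
-40 30 y [-24.  12.  30.] t [-18.   5.   8.]
fork top 90 142.3
fork y [-34.7  33.7]
knob 28 [[35.5, 49.5, 190.6], [39.0, 62.1, 194.7], [42.9, 74.1, 198.1]]
[471.5 413.5 111.2] [-0.4  0.5 -0.9] [ 0.63 -0.2  -0.02] 0.14115164948699693 [ 0.91  1.21  0.88 -0.47  2.29  1.16]
tcp vs home (y,n,l) [ 0.4 25.4  5.1] rotfix [-0.08  0.16  0.05]
12,6,.5 [ -3.8 -12.6  -2.6]
5,6,.5 [ -5.9 -19.1  -4.4]
0,6,.5 [ -7.3 -23.7  -5.7]
```

step_arm --plan "0 0 0 -2 -7 -1.5 235;0 0 0 -3.8 -12.6 -2.6 235;0 0 0 -5 -16 -3.5 235;0 0 0 -5.9 -19.1 -4.4 235;0 0 0 -5.9 -19.1 -4.4 235"

```text
clock: 24.25
eef_pos: [464.9, 392.6, 105.4]
tcp_rot: [3.138, 1.31, 1.26]
contact_force: [0.1, -0.3, -1.1]
opening: 0.145
grasp_force: 30.8
```

```bash
python3 ins.py 2,6,.5 0,6,.5 -2,6,.5
```

```text
[464.9 392.6 105.4] [ 0.1 -0.3 -1.1] [ 0.59 -0.2   0.01] 0.14499766614148918 [ 0.9   1.18  0.95 -0.46  2.24  1.18]
tcp vs home (y,n,l) [0.4 2.8 5.1] rotfix [0.08 0.03 0.1 ]
2,6,.5 [-0.2 -1.   0.7]
0,6,.5 [-0.8 -2.8  0.1]
-2,6,.5 [-1.4 -4.6 -0.4]
```

step_arm --plan "0 0 0 -0.3 -1 0 235;0 0 0 -0.6 -2 0 235;0 0 0 -0.9 -3 0 235;0 0 0 -0.9 -3 0 235"

```text
clock: 24.65
eef_pos: [464.1, 390.0, 105.5]
tcp_rot: [3.137, 1.31, 1.26]
contact_force: [0.2, 0.8, -0.8]
opening: 0.144
grasp_force: 30.8
```

```bash
python3 wing.py c | grep -v "y \["; python3 ins.py 0,4,.5 0,2,.5 0,0,.5
```

```text
[464.07700786 389.98353498 105.47223175] 0.14361778239413914 30.772723238915205 [ 0.19825804  0.82630358 -0.80504146] [ 0.89727077  1.17735637  0.96397781 -0.45727215  2.23895875  1.1771373 ]
tcp vs home (y,n,l) [0.4 0.2 5.9] rot err [0.06 0.05 0.09]
top wing pts 46 x,y,t pct [[-52.3, -22.7, -17.9], [-38.7, -11.3, -11.6], [-36.7, 22.1, -4.8]]
fork top 53 141.9
knob 50 [[38.1, 45.6, 192.0], [42.0, 59.5, 195.3], [46.7, 72.7, 197.7]]
side wing pts 79 x,y,t pct [[-52.9, -22.3, -20.0], [-39.7, -11.2, -11.7], [-36.2, 22.4, 6.4]]
fork top 69 142.2
knob 27 [[35.3, 48.9, 192.3], [39.1, 63.5, 194.4], [42.8, 74.3, 197.8]]
[464.1 390.1 105.5] [ 0.2  0.6 -0.5] [ 0.55 -0.21 -0.01] 0.14656886419789025 [ 0.9   1.18  0.96 -0.46  2.24  1.18]
tcp vs home (y,n,l) [0.4 0.3 5.9] rotfix [0.05 0.06 0.08]
0,4,.5 [ 0.2  0.2 -1.9]
0,2,.5 [ 0.3  0.7 -3.8]
0,0,.5 [ 0.5  1.2 -5.8]
```

step_arm --plan "0 0 0 -0.2 -1 -0.3 235;0 0 0 0 -0.5 -2 235;0 0 0 0.2 -0.3 -3.8 235;0 0 0 0.2 -0.3 -3.8 235"

```text
clock: 25.15
eef_pos: [464.7, 389.6, 101.3]
tcp_rot: [3.135, 1.309, 1.258]
contact_force: [2.5, -0.3, 0.2]
opening: 0.143
grasp_force: 30.8
```

step_arm --plan "0 0 0 0 0.2 -1 235;0 0 0 0.1 0.4 -2 235;0 0 0 0.1 0.4 -2 235"

```text
clock: 25.45
eef_pos: [464.6, 390.0, 99.7]
tcp_rot: [3.136, 1.31, 1.258]
contact_force: [3.5, -2.1, 0.7]
opening: 0.144
grasp_force: 30.7
```

```bash
python3 wing.py d | grep -v "y \["; python3 ins.py
```

```text
[464.5888448  390.03050639  99.6728244 ] 0.14369731002821537 30.72694297414273 [ 3.53010759 -2.07164024  0.68759609] [ 0.89691459  1.18532359  0.96032694 -0.45639711  2.23502364  1.17954836]
tcp vs home (y,n,l) [ 0.8 -1.1  0.2] rot err [0.07 0.07 0.08]
top wing pts 58 x,y,t pct [[-50.7, -22.6, -19.1], [-44.0, -11.3, -13.3], [-40.6, 22.0, -6.6]]
fork top 61 142.1
knob 48 [[37.9, 45.9, 191.0], [41.8, 58.6, 194.8], [46.2, 72.5, 197.1]]
side wing pts 95 x,y,t pct [[-50.3, -22.7, -21.3], [-43.5, 10.1, -10.0], [-40.1, 22.3, 5.8]]
fork top 84 142.5
knob 26 [[35.0, 49.4, 191.2], [38.8, 60.1, 194.5], [42.2, 72.2, 199.0]]
[464.5 390.1  99.7] [ 3.5 -2.2  1.4] [ 0.17 -0.2   0.62] 0.14306854979885594 [ 0.9   1.19  0.96 -0.46  2.23  1.18]
tcp vs home (y,n,l) [ 0.8 -1.1  0.3] rotfix [0.06 0.06 0.08]
```

step_arm --plan "0 0 0 0.8 0 -0.5 235;0 0 0 1 0 -1 235;0 0 0 1 0.2 -1.6 235;0 0 0 1 0.2 -1.6 235"

```text
clock: 25.95
eef_pos: [464.7, 390.2, 99.5]
tcp_rot: [3.138, 1.313, 1.26]
contact_force: [-3.0, -4.5, 7.7]
opening: 0.143
grasp_force: 30.5
```

Run:
```python
from h import *
print(np.round([k*N for k in(10,30,60,100)],1))
```

```text
[[ 2.9  9.2  2.6]
 [ 8.7 27.6  7.8]
 [17.4 55.3 15.5]
 [29.  92.1 25.9]]
```

step_arm --plan "0 0 0 -0.3 0 0.5 210;0 0 0 -0.3 0 0.5 180;0 0 0 -0.3 0 0.5 150;0 0 0 -0.3 0 0.5 140;0 0 0 -0.3 0 0.5 140"

```text
clock: 26.45
eef_pos: [465.1, 390.3, 98.4]
tcp_rot: [3.138, 1.31, 1.26]
contact_force: [0.1, -0.0, 0.3]
opening: 0.449
grasp_force: 0.0
```

step_arm --plan "0 0 0 2.9 9.2 2.6 140;0 0 0 8.7 27.6 7.8 140;0 0 0 17.4 55.3 15.5 140;0 0 0 29 92 26 140;0 0 0 32 110 31 140"

```text
clock: 26.95
eef_pos: [497.3, 502.1, 130.5]
tcp_rot: [3.135, 1.308, 1.258]
contact_force: [0.3, 0.8, -0.3]
opening: 0.454
grasp_force: 0.0
```

Run:
```python
from h import *
p,R,s=cur();print(p,s['contact_force'])
for n in('top','side'):
    uv,W,I,ok,q,T=cloud(n,'h1'+n);c=(W-HEEL)@SF
    m=ok&(abs(c[:,0])<28)&(c[:,1]>14)&(c[:,1]<45)&(c[:,2]>143)&(c[:,2]<240)
    for lo in range(144,240,6):
        b=c[m&(c[:,2]>=lo)&(c[:,2]<lo+6)]
        if len(b)>2: print(n,lo,len(b),'y',np.percentile(b[:,0],[3,50,97]).round(),'n',np.percentile(b[:,1],[3,50,97]).round())
    for lo in range(50,140,8):
        b=c[ok&(abs(c[:,0])<14)&(c[:,1]>22)&(c[:,1]<45)&(c[:,2]>=lo)&(c[:,2]<lo+8)]
        if len(b)>2: print(n,'barrel',lo,len(b),'y',np.percentile(b[:,0],[3,50,97]).round(),'n',np.percentile(b[:,1],[3,50,97]).round())
    k=ok&(I[:,0]>110)&(I[:,1]<70)&(abs(c[:,0])<90)&(c[:,2]>100)&(c[:,2]<220)&(c[:,1]>30)
    if k.any():print('knob',k.sum(),np.round(np.percentile(c[k],[3,50,97],axis=0),1).tolist())
a=np.load('h1top.npz')['im'][175:255,130:240];b=np.load('h1side.npz')['im'][250:330,315:365]
cv2.imwrite('pics/h1.png',np.hstack([cv2.resize(a,(480,350),interpolation=cv2.INTER_CUBIC),cv2.resize(b,(219,350),interpolation=cv2.INTER_CUBIC)])[:,:,::-1])
go(knob(1.78)+60*N-2*D,RK)
```

```text
[497.26381021 502.13451239 130.5405095 ] [ 0.30982881  0.81434539 -0.31009403]
top 144 28 y [-27.  -8.  20.] n [20. 28. 33.]
top 150 29 y [-17.  -2.   9.] n [22. 25. 32.]
top 168 5 y [ 1. 22. 27.] n [15. 17. 23.]
top 174 14 y [-23.  -0.  23.] n [14. 15. 16.]
top 204 3 y [-5.  0.  3.] n [22. 23. 24.]
top 210 21 y [-9.  2. 11.] n [23. 26. 29.]
top 216 8 y [-12.  13.  16.] n [23. 26. 29.]
top 222 5 y [-14. -11.  10.] n [23. 25. 26.]
top barrel 138 12 y [-13.  -9.  14.] n [23. 30. 34.]
knob 47 [[37.7, 45.6, 192.3], [42.0, 59.0, 195.0], [46.2, 71.4, 197.3]]
side 144 38 y [-25.   4.  24.] n [14. 28. 36.]
side 150 31 y [-20.  -3.  13.] n [19. 29. 34.]
side 156 5 y [-8. -2.  3.] n [27. 29. 32.]
side 162 3 y [-10.  -1.  14.] n [15. 15. 27.]
side 168 23 y [-27.  -3.  26.] n [14. 16. 26.]
side 174 16 y [-24.  -9.  22.] n [14. 15. 29.]
side 180 4 y [-2. -0.  5.] n [18. 26. 28.]
side 192 3 y [-3. -3. -1.] n [26. 29. 30.]
side 204 5 y [-4. -2.  9.] n [25. 28. 30.]
side 210 13 y [-10.   1.  11.] n [24. 28. 32.]
side 216 11 y [-16. -11.  13.] n [24. 28. 30.]
side barrel 50 5 y [-5. -2.  1.] n [27. 31. 31.]
side barrel 58 5 y [-14. -10.  13.] n [23. 28. 32.]
side barrel 66 21 y [-12.  -2.  12.] n [24. 31. 37.]
side barrel 74 8 y [-8. -2.  3.] n [26. 30. 32.]
side barrel 82 7 y [-7. -2.  4.] n [27. 30. 32.]
side barrel 90 6 y [-6. -1.  2.] n [30. 31. 33.]
side barrel 98 8 y [-6. -3.  3.] n [29. 30. 33.]
side barrel 106 7 y [-7. -2.  3.] n [30. 31. 33.]
side barrel 114 10 y [-7. -1.  5.] n [28. 31. 32.]
side barrel 122 3 y [-4. -3.  2.] n [30. 30. 31.]
side barrel 130 8 y [-8. -3.  3.] n [29. 32. 33.]
side barrel 138 20 y [-13.  -2.  13.] n [27. 32. 37.]
knob 27 [[35.0, 48.0, 189.6], [38.4, 63.3, 194.7], [42.4, 73.8, 198.0]]
turn [-13.1  -41.33 -11.67] shift [ 28.2 -48.7  82.7] rows 5.226577346470293 2.0010783377287846
```

View pics/h1.png

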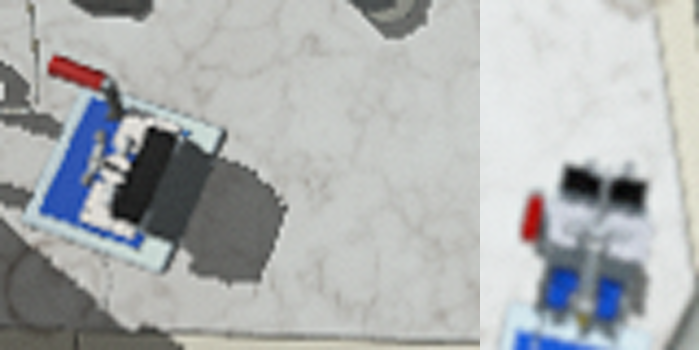

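The picture shows the syringe hanging centred in the stand, wings on the white fork (left panel (110, 165)), barrel in the saddle (right panel (590, 290)). The keeper knob is swung out at (75, 70). Next I close the keeper.

step_arm --plan "-2.5 -8 -2.2 6 0 20 180;-5 -16 -4.5 12 0 40 180;-7.5 -24 -6.8 18 -10 60 180;-10 -32 -9 24 -25 75 180;-13.1 -41.3 -11.7 28.2 -48.7 82.7 180;-13.1 -41.3 -11.7 28.2 -48.7 82.7 180;-13.1 -41.3 -11.7 28.2 -48.7 82.7 180"

```text
clock: 27.75
eef_pos: [525.6, 450.3, 212.8]
tcp_rot: [1.933, 0.753, -0.056]
contact_force: [0.4, 0.1, 0.4]
opening: 0.294
grasp_force: 0.0
```

```bash
python3 tips.py e | grep -E "knob|^\["
python3 - <<'E'
from h import *
p,R,s=cur()
print((p-knob(1.78,43))@SF, Rot.from_matrix(RK@R.T).as_rotvec(degrees=True).round(1))
print(np.round([knob(1.78,n)-p for n in (100,80,60,43)],1))
karc(knob(1.78,43),[1.7,1.5,1.28,1.06,.84,.62,.4,.2,.08,0],-6,43,180)
print((knob(0,43)-9*D-knob(1.78,43)).round(1))
E
```

```text
[525.63648476 450.29846784 212.82442249] [ 1.93293027  0.75322453 -0.056289  ] 0.294281050552726 [0.42029332 0.12901417 0.40682726] [ 0.88569755  1.2198532   0.61667837 -0.63019733  2.49706877  1.72551712]
knob 50 [[37.4, 45.7, 191.1], [41.8, 59.2, 195.0], [46.3, 72.1, 198.3]]
knob 26 [[35.1, 47.8, 191.3], [38.7, 61.1, 194.7], [42.3, 72.9, 197.3]]
[-0.53714658 75.5485233  -0.91212553] [-0.  -0.2  0.1]
[[ -4.9 -17.5  -3.9]
 [-10.8 -35.9  -9.1]
 [-16.6 -54.3 -14.3]
 [-21.5 -70.  -18.7]]
0 0 0 -7.7 3.4 -3.4 180;0 0 0 -17.6 6.4 -3.1 180;0 0 0 -28.2 10.3 -5.1 180;0 0 0 -37.8 14.6 -9.4 180;0 0 0 -46.2 19.0 -15.8 180;0 0 0 -52.8 23.4 -24.0 180;0 0 0 -57.3 27.5 -33.7 180;0 0 0 -59.5 30.9 -43.3 180;0 0 0 -59.8 32.7 -49.2 180;0 0 0 -59.7 33.8 -53.2 180
[-61.5  34.9 -55.3]
```

step_arm --plan "0 0 0 -4.9 -17.5 -3.9 180;0 0 0 -10.8 -35.9 -9.1 180;0 0 0 -16.6 -54.3 -14.3 180;0 0 0 -21.5 -70 -18.7 180;0 0 0 -21.5 -70 -18.7 180"

```text
clock: 28.35
eef_pos: [503.2, 380.4, 192.8]
tcp_rot: [1.931, 0.756, -0.056]
contact_force: [-0.4, -0.5, -0.4]
opening: 0.289
grasp_force: 0.0
```

step_arm --plan "0 0 0 -7.7 3.4 -3.4 180;0 0 0 -17.6 6.4 -3.1 180;0 0 0 -28.2 10.3 -5.1 180;0 0 0 -37.8 14.6 -9.4 180;0 0 0 -46.2 19 -15.8 180;0 0 0 -52.8 23.4 -24 180;0 0 0 -57.3 27.5 -33.7 180;0 0 0 -59.5 30.9 -43.3 180"

```text
clock: 29.15
eef_pos: [443.8, 413.0, 149.0]
tcp_rot: [1.933, 0.754, -0.055]
contact_force: [1.0, -0.5, 1.3]
opening: 0.296
grasp_force: 0.4
```

```bash
python3 tips.py f | grep -E "knob|^\["
python3 - <<'E'
from h import *
p,R,s=cur()
print((p-(knob(.2,43)-6*D))@SF, (knob(0,43)-9*D-p).round(1))
E
```

```text
[443.79089859 412.96055792 149.01590773] [ 1.93264443  0.75372387 -0.0547801 ] 0.2959595055083625 [ 0.96076056 -0.49187333  1.28546615] [ 0.92970809  1.13338484  0.95527288 -0.43670116  2.29908177  1.96420356]
knob 2 [[-21.5, 46.2, 148.1], [-20.4, 46.5, 148.8], [-19.3, 46.8, 149.5]]
[-0.60540952 -0.35725389 -2.01138479] [ -1.5   3.7 -10. ]
```

step_arm --plan "0 0 0 -0.5 1.2 -3.3 180;0 0 0 -1 2.4 -6.6 180;0 0 0 -1.5 3.7 -10 180;0 0 0 -1.5 3.7 -10 180"

```text
clock: 29.65
eef_pos: [443.4, 415.5, 142.5]
tcp_rot: [1.927, 0.752, -0.06]
contact_force: [3.1, -6.7, 9.0]
opening: 0.296
grasp_force: 5.4
```

Run:
```python
from h import *
print(np.round([6*D+k*N for k in(0,30,60,100,130)],1))
```

```text
[[  3.7  -2.3   4.1]
 [ 12.4  25.3  11.9]
 [ 21.1  53.   19.6]
 [ 32.8  89.8  30. ]
 [ 41.5 117.4  37.7]]
```

step_arm --plan "0 0 0 3 -1.8 3.3 180;0 0 0 5.3 -3.2 5.8 180;0 0 0 5.3 -3.2 5.8 180;0 0 0 14 24.4 13.6 180;0 0 0 22.7 52 21.3 180;0 0 0 34.4 88.8 31.7 180;0 0 0 43 116 39 150;0 0 0 0 150 90 150"

```text
clock: 30.45
eef_pos: [459.4, 553.4, 204.5]
tcp_rot: [1.923, 0.758, -0.064]
contact_force: [0.3, -0.5, -2.2]
opening: 0.415
grasp_force: 0.0
```

```bash
python3 tips.py g | grep -E "knob|^\["
python3 - <<'E'
from h import *
for n in('top','side'):
    uv,W,I,ok,q,T=cloud(n,'k1'+n);c=(W-HEEL)@SF
    for nm,a in (('wings',(144,154)),('ring',(206,226))):
        b=c[ok&(abs(c[:,0])<24)&(c[:,1]>14)&(c[:,1]<36)&(c[:,2]>a[0])&(c[:,2]<a[1])]
        print(n,nm,len(b),np.percentile(b,[3,50,97],axis=0).round().tolist() if len(b) else '')
    f=ok&(abs(c[:,0])>13)&(abs(c[:,0])<33)&(c[:,1]>9)&(c[:,1]<30)&(c[:,2]>130)&(c[:,2]<146)&(I.min(1)>120)
    print('fork',np.median(c[f][:,2]),np.percentile(c[f][:,0],[2,98]))
    # keeper bar across slot mouth
    for y in range(-30,36,10):
        b=c[ok&(abs(c[:,0]-y)<4)&(c[:,1]>38.5)&(c[:,1]<47)&(c[:,2]>125)&(c[:,2]<165)]
        if len(b): print('keeper y',y,len(b),np.percentile(b[:,2],[10,50,90]).round(1))
    # bystanders changed?
    if n=='top':
        a=np.load('t0.npz')['im'].astype(int);d=np.abs(a-I.reshape(400,640,3)).sum(2)
        print('diff bottles',(d[125:185,170:235]>90).sum(),'jar/box right',(d[150:210,410:475]>90).sum())
E
```

```text
[459.35489049 553.36357483 204.54550406] [ 1.92327375  0.75772462 -0.06439024] 0.4148008751181615 [ 0.31275408 -0.51882628 -2.18250749] [ 0.99753347  1.36839578  0.32003939 -0.60862945  2.6889647   1.72538425]
knob 46 [[-23.4, 45.4, 138.1], [-19.1, 58.9, 143.3], [-14.5, 72.1, 147.4]]
knob 37 [[-27.3, 46.1, 138.9], [-22.1, 60.5, 142.7], [-16.7, 73.2, 146.8]]
top wings 45 [[-22.0, 22.0, 144.0], [0.0, 27.0, 150.0], [19.0, 33.0, 154.0]]
top ring 36 [[-13.0, 22.0, 209.0], [2.0, 25.0, 214.0], [15.0, 29.0, 224.0]]
fork 142.40011668784703 [-32.61566477  32.6455557 ]
keeper y -20 14 [140.9 142.5 144.6]
keeper y 0 1 [141.8 141.8 141.8]
keeper y 20 3 [141.  141.6 142.2]
keeper y 30 8 [138.5 142.1 145.3]
diff bottles 0 jar/box right 0
side wings 35 [[-20.0, 21.0, 144.0], [2.0, 29.0, 150.0], [21.0, 34.0, 154.0]]
side ring 30 [[-14.0, 24.0, 209.0], [-1.0, 27.0, 213.0], [13.0, 31.0, 222.0]]
fork 142.46537633427272 [-31.64101379  31.32560468]
keeper y -30 3 [139.6 139.8 143.5]
keeper y -20 7 [141.6 143.1 145.1]
keeper y -10 7 [138.3 142.6 143.8]
keeper y 0 8 [137.9 140.2 143.2]
keeper y 10 8 [136.3 142.4 143.9]
keeper y 20 10 [138.4 140.6 144. ]
keeper y 30 10 [134.7 141.3 144.4]
```

Run:
```python
from h import *
e=(np.array([443.4,415.5,142.5])-knob(0,43))@SF;print(e,'D comp',(e[0]+e[2])/2**.5)
for f in ('a','b','g'):
  for n,k in(('top','t'),('side','s')):
    d=np.load(f+k+'.npz');im=d['im'].reshape(-1,3).astype(int);c=r.get_calibration(n);K=np.array(c['K']);T=np.array(c['world_from_camera'])
    v,u=np.mgrid[0:400,0:640];uv=np.stack([u.ravel(),v.ravel()],1).astype(float);q=cv2.undistortPoints(uv[:,None],K,np.array([c['k1'],0,0,0,0.]))[:,0]
    # intersect rays with plane n=60.5 of the stand; red centroid
    w=np.column_stack([q,np.ones(len(q))])@T[:3,:3].T
    dd=d['d'].ravel();W=w*dd[:,None]+T[:3,3];C=(W-HEEL)@SF
    m=(dd>0)&(im[:,0]>90)&(im[:,1]<80)&(abs(C[:,0])<90)&(C[:,2]>100)&(C[:,2]<220)&(C[:,1]>40)
    print(f,n,m.sum(),C[m].mean(0).round(1))
```

```text
[-5.01830703  0.84516728 -2.02142146] D comp -4.977839751094204
a top 53 [-21.2  60.  149.4]
a side 44 [-23.5  61.8 148. ]
b top 56 [ 38.   60.  194.1]
b side 33 [ 34.6  63.7 193.9]
g top 52 [-19.5  58.6 143. ]
g side 44 [-22.1  61.4 142. ]
```

step_arm --plan "0 0 0 -20 -15 20 150;0 0 0 -50 -20 60 150;0 0 0 -90 -20 100 150;0 0 0 -130 -20 120 150"

```text
clock: 31.05
eef_pos: [328.4, 533.1, 335.3]
tcp_rot: [1.934, 0.753, -0.058]
contact_force: [0.0, 1.5, 0.8]
opening: 0.414
grasp_force: 0.0
```

```bash
python3 -c "
from rig import r
print(r.sense()['contact_force']);print(r.sign_off())"
```

```text
[0.00449302 1.53113278 0.83108929]
the job is handed in; nothing more can be done
None
```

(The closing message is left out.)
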